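Board tray onto the microscope plate

ROBOT

A 6-joint arm with a two-finger parallel gripper is mounted at the origin on the work surface. World frame = base frame: x ahead of the robot, y to its left, z up, the work surface at z = 0. Lengths are in m, angles in rad, forces in N, time in s.
With the tool pointing down it reaches from about 0.35 to 0.725 m from the base axis. Payload 4.3 kg.
Tool frame: the origin (TCP) lies between the finger pads; the fingertips stand 25 mm ahead of it and the grasp point (between the pads) lies 6 mm ahead of it (arm.nose_length is the distance from the TCP to the fingertips, in m); z points along the fingers, y is the direction in which the jaws open and shut (so a half turn about z gives the same grasp; the last joint's range is limited). The gripper opens to 85 mm and grips with 20 to 120 N. Pads are 22 mm wide; open, the fingers measure 114 mm over their backs; the gripper's body (76 mm by 85 mm) begins 54 mm behind the grasp point. The pads swing forward as they close: fully open they stand 13 mm farther back than shut.
Start: joints at [1.027, 0.377, 0.081, 1.274, 0, 1.46], TCP at [0.242, 0.522, 0.256] pointing down, gripper open.
Joint ranges: [-2.72, 2.72], [-0.84, 1.66], [-1.02, 1.22], [-1.77, 2.12], [-1.37, 1.28], [-3.14, 3.14]. Speed limits (rad/s): [2.57, 2.57, 3.14, 3.14, 3.14, 3.14].

INTERFACE

Orientations are given as a unit quaternion [x, y, z, w].
In Python, from station import arm gives the robot as it stands. The module is installed in compiled form; this text tells all that it offers.
- The arm moves only by the tool move_arm, never from a script. Its argument "series" is a list of rows, each an object with "translation": the shift along the tool's x, y, z each as a share of 0.15 m, from -1 to 1, a list of three; "rot": the turn, a rotation vector about the tool's x, y, z each as a share of 360 degrees, from -1 to 1, a list of three; "claw": the closure, from 0 (fully open) to 1 (shut). In form: [{"translation": [dx, dy, dz], "rot": [rx, ry, rz], "claw": claw}, ...]. A call has exactly 10 rows; each row is the pose to reach, as a shift and turn from the pose commanded when the call began, along the tool's axes at that moment, turning the shorter way round; what a row does not reach only later rows make up. A row lasts 1/12 s, in which the tool goes at most 41.7 mm and 7.16 degrees, less where a joint would pass 70% of its speed; a pose out of reach is approached as far as the arm can. A call with a number of a shift or a turn outside -1 to 1 is refused whole. A call with a gripper value outside its range is refused whole. The fingers move at their own pace and stop on an object; the grip force is fixed at half the most. Time passes only in rows, so rows that repeat a pose let the fingers close, or fill a call up. It gives the time, the measured TCP pose, the force and the opening at its end, in the units of the state.
- arm.get_obs(): the state, without advancing time (a new reading comes with each control period).
- arm.read_camera(name): name is "side" or "top"; returns a dict with "pixels" (400x640x3 uint8, blue, green, red), "vertical_fov" (degrees; the focal length in pixels is half the picture's height over the tangent of half this angle, whatever the lens; pixels are square), "cx", "cy" (the principal point, pixels), "rvec" (rotation vector, rad) and "tvec" (3), from world to camera coordinates, as OpenCV has them. Camera axes: x right, y down, z forward; pixel columns grow to the right and rows downward; lengths in m; the calibration is good to about 2 mm. A picture is of the moment at which its call begins. There is no depth.
- arm.job_done(): hands the job in, once; it reports no verdict.
The state is a dict: "t": time; "joint_positions": joint angles; "joint_vel": joint speeds; "joint_torque": joint torques, N m; "tcp_pos": TCP position; "tcp_rot": TCP orientation; "ft_force": force on the tool from outside, world axes, zero at the start; "ft_torque": the same for the moment, N m; "finger_gap": opening from 0.0 (shut) to 1.0 (fully open).
Only numpy, scipy, OpenCV 4.12 (cv2) and the standard library are available. Lean on these libraries where they do the work, as an engineer would, in place of code of your own. Each camera call takes 0.05 s, during which the arm holds its last target.

TASK

The microscope's base plate has a reel of solder left standing on it: stand the reel upright in the shallow steel dish, then slide the loaded tray up onto the plate until its leading end is flush against the stop bar, with the board centred under the lens. The plate's edge is a step, so raise only the leading end over it rather than carrying the tray through the air; keep the tray close to level and see that the two loose capacitors stay standing in it. Leave the other things on the bench where they are.

Things in the scene. Friction and masses are not known exactly. Their poses are not given: they have to be found in the camera images.
- plate_edge (a point): Middle of the entry edge of the microscope's fixed grey base plate, on its top, 10 mm above the bench: a square step. Microscope axes: y level from this edge across the plate to the stop (the way the tray slides; within 0.10 rad of world y), x across the plate away from the robot, z up. The plate spans y 0 to 320 mm, x -105 to +155 mm. Its place and yaw vary.
- stop_mid (a point): Middle of the stop bar's face that the tray comes to rest against, at the plate's top, 305 mm from the entry edge along microscope y. Dark steel bar, 160 mm long along x, 12 mm thick, 8 mm high, fixed on the plate. Axes as plate_edge.
- lens (a point): Lens axis at the underside of the ring light, 189 mm above the plate, 253 mm from the entry edge (52 mm before the stop), on the plate's x = 0 line. Ring light 60 mm across, camera barrel 44 mm above it to 390 mm over the bench; held by an arm from a 25 mm column at microscope x +128, y 253 mm. All fixed: keep the gripper and wrist clear. Axes as plate_edge.
- tray_center (a point): Centre of the loose aluminium tray, 9 mm above its underside. 140 mm (x) by 230 mm (y), 3 mm floor and walls, walls 18 mm high, flat square-edged underside; 0.45 to 0.85 kg loaded, centre of mass within 15 mm of the middle. +y is the leading end, with the board (100 x 74 mm). It starts flat on the bench, leading end 30 to 80 mm short of the plate, to 20 mm aside, to 0.10 rad askew.
- lead_foot (a point): Middle of the bottom edge of the tray's leading end (tray y = +115 mm, at the underside). Axes of the tray.
- trail_foot (a point): Middle of the bottom edge of the tray's trailing end (tray y = -115 mm, at the underside). Axes of the tray.
- lead_bar (a point): Middle of the leading hoop handle: a round steel bar 10 mm thick, level, along the tray's x, its axis 46 mm above the tray's underside and 8 mm inside the leading end's outer face; 86 mm free between its two uprights and clear space from it down to the 18 mm wall. Pinched across (closing along the tray's y) it lets the tray pivot about it. Axes of the tray.
- trail_bar (a point): Middle of the trailing hoop handle, the same as the leading one, 8 mm inside the trailing end's outer face. Axes of the tray.
- board_mid (a point): Centre of the circuit board's top, on the tray's middle line, 52 mm behind the outer face of the leading end, 11 mm above the tray's underside. Axes of the tray.
- cap_a_center (a point): Centre, half-way up, of a loose dark capacitor can, 22 mm across and 42 mm high, about 25 g, standing upright (pins up) on the tray's floor in its trailing half.
- cap_b_center (a point): Centre, half-way up, of the second such capacitor can.
- reel_center (a point): Centre, half-way up, of the reel of solder: a drum 50 mm across and 44 mm high with two black flanges and silvery wire, about 0.25 kg, standing on end on the base plate in the tray's way, 55 to 140 mm from the entry edge and up to 45 mm aside.
- dish_in (a point): Centre of the inner floor of the shallow fixed steel dish, 3 mm above the bench. Outside 150 mm (its x) by 130 mm (its y); 3 mm walls, rim 14 mm above the bench; empty.
- meter_center (a point): Centre of a hand multimeter lying on the bench, 180 by 86 by 37 mm. Leave it.
- spool_center (a point): Centre of a plain white ring-shaped spool lying flat on the bench: 80 mm across, 26 mm high, with a 28 mm hole. Leave it.
- driver_mid (a point): A screwdriver lying on the bench, 170 mm long. Leave it.
- flux_center (a point): A white bottle, 42 mm across and 105 mm high, standing on the bench; the point is 50 mm up. Leave it.
Not all that is in view belongs to the job. Leave any orange, turquoise or yellow look-alike of the part that bears dish_in alone.

How it is judged:
On the way, in this order (a step that is already met when the one before it is completed fails the run):
1. the reel of solder stands upright in the steel dish (horizontal distance between reel_center and dish_in below 0.055 m and angle between reel_center's own z axis and vertical below 0.12 rad and z of reel_center in the frame of dish_in below 0.028 m), for 0.2 s.
2. the tray lies flat on the plate, flush against the stop, the board under the lens (y of lead_foot in the frame of stop_mid above -0.006 m and horizontal distance between board_mid and lens below 0.015 m and angle between the y axis of tray_center and the y axis of plate_edge, either way round below 0.06 rad and angle between tray_center's own z axis and vertical below 0.025 rad and z of tray_center in the frame of plate_edge below 0.014 m), for 0.2 s.
At the end, for the whole second after the job is handed in: The tray lies flat on the base plate (within 0.025 rad of level), its leading end within 6 mm of the stop bar and square to it within 0.06 rad, the board's centre within 15 mm of the lens axis; both capacitors stand upright in the tray; the reel of solder stands upright on the dish's floor (all of step 1 and all of step 2 and angle between each of cap_a_center, cap_b_center's own z axis and vertical below 0.2 rad and z of each of cap_a_center, cap_b_center in the frame of tray_center below 0.025 m and x of cap_a_center in the frame of tray_center between -0.07 and 0.07 m and y of cap_a_center in the frame of tray_center between -0.115 and 0.115 m and x of cap_b_center in the frame of tray_center between -0.07 and 0.07 m and y of cap_b_center in the frame of tray_center between -0.115 and 0.115 m); the robot touches nothing.
It fails at once if the tray is tipped more than 0.22 rad (about 13 degrees) (angle between tray_center's own z axis and vertical above 0.22 rad).
It fails at once if the tray is carried through the air: both of its ends more than 35 mm above the bench at once (height (world z) of each of lead_foot, trail_foot above 0.035 m).
It fails at once if a capacitor falls over (angle between any of cap_a_center, cap_b_center's own z axis and vertical above 0.6 rad).
It fails at once if one of the bystanders on the bench is moved by more than 30 mm (distance of any of meter_center, spool_center, driver_mid, flux_center from where it was at the start of the episode above 0.03 m).
It also fails if it takes over 69 s, if anything falls off the work surface, if the arm or the gripper's body presses on something with over 40 N, if the wrist force passes 120 N, or if a joint passes its speed limit or range.

## Working session

There is one attempt and no reset: what is moved stays moved. The work goes in short steps, Python scripts to look and compute and a tool call to move; the robot and the scene stay as the last step left them, time stands still between calls to the robot, and variables do not carry over. Pictures are saved under pics/ and viewed, and the job is handed in when it is done.

Besides the shell and the picture viewer there is one more tool, called after "Request:" in YAML: its name, and indented under it one key for each argument. move_arm: Moves the arm, as the interface text tells. Its arguments: {"type":"object","properties":{"series":{"type":"array","items":{"type":"object","properties":{"translation":{"type":"array","items":{"type":"number"}},"rot":{"type":"array","items":{"type":"number"}},"claw":{"type":"number"}}}}},"required":["series"]}

```bash
mkdir -p pics
cat > h.py <<'E'
import numpy as np, cv2
from station import arm
from scipy.spatial.transform import Rotation as R
def cam(n,fn=None):
    c=arm.read_camera(n); im=c["pixels"]
    if fn: cv2.imwrite("pics/"+fn,im)
    return c
def K(c):
    f=200/np.tan(np.radians(c["vertical_fov"])/2)
    return np.array([[f,0,c["cx"]],[0,f,c["cy"]],[0,0,1]])
def px2w(c,u,v,z):
    Rm=cv2.Rodrigues(np.array(c["rvec"],float))[0]; t=np.array(c["tvec"],float).ravel()
    d=Rm.T@np.linalg.inv(K(c))@np.array([u,v,1.]); o=-Rm.T@t
    return o+d*(z-o[2])/d[2]
def w2px(c,P):
    return cv2.projectPoints(np.array(P,float).reshape(-1,3),np.array(c["rvec"],float),np.array(c["tvec"],float),K(c),None)[0].reshape(-1,2)
E
python3 - <<'E'
from h import *
import pickle
for n in("top","side"):
    c=cam(n,n+"0.png"); pickle.dump(c,open(n+"0.pkl","wb"))
    Rm=cv2.Rodrigues(np.array(c["rvec"],float))[0]; print(n,c["vertical_fov"],c["cx"],c["cy"],-Rm.T@np.array(c["tvec"]).ravel(),Rm[2])
print(arm.get_obs(),arm.nose_length)
E
```

```text
top 43.99345246966356 310.32379362363264 195.68829626903994 [ 0.3383716  -0.04447912  1.75689674] [ 0.11887459  0.00423594 -0.99290024]
side 57.70414822125245 325.3510584989439 197.68030444197467 [ 0.18375118 -0.91022053  0.72388697] [ 0.30137099  0.78549604 -0.5405289 ]
{'t': 0.1, 'joint_positions': array([1.02671151e+00, 3.78062295e-01, 7.97914126e-02, 1.27443543e+00,
       8.06903818e-06, 1.46051999e+00]), 'joint_vel': array([-0.00014081, -0.00222337,  0.00359041,  0.00138157,  0.00020218,
        0.00068871]), 'joint_torque': array([ 7.91002167e-04, -4.64694107e+01,  2.70582694e+01,  1.20494005e-02,
       -1.54256745e-04, -5.60697899e-06]), 'tcp_pos': array([0.24138634, 0.52127975, 0.25542538]), 'tcp_rot': array([ 2.15207343e-01,  9.76567912e-01, -9.03033963e-04, -3.10730110e-04]), 'ft_force': array([-0.49040362, -0.66426493,  0.3021972 ]), 'ft_torque': array([-0.03417573,  0.00321795, -0.06378739]), 'finger_gap': 0.9976782090672582} 0.025
```

View pics/top0.png

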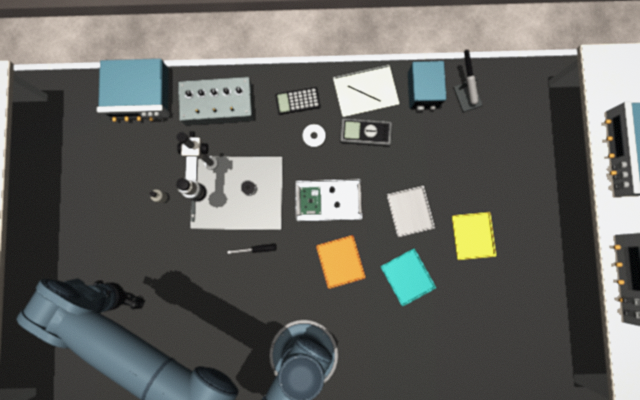

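View pics/side0.png

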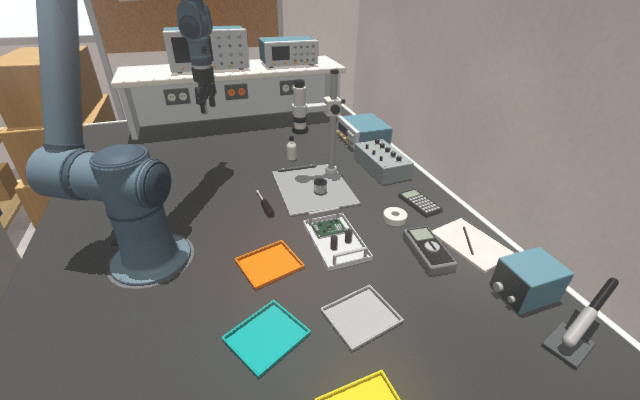

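Run:
```python
from h import *
a=cv2.imread("pics/top0.png")
cv2.imwrite("pics/c1.png",cv2.resize(a[130:240,175:295],None,fx=6,fy=5.4,interpolation=cv2.INTER_CUBIC)[:594])
cv2.imwrite("pics/c2.png",cv2.resize(a[165:245,285:445],None,fx=5,fy=5,interpolation=cv2.INTER_CUBIC))
b=cv2.imread("pics/side0.png")
cv2.imwrite("pics/c3.png",cv2.resize(b[120:280,260:410],None,fx=3.7,fy=3.7,interpolation=cv2.INTER_CUBIC))
```

```text
(no output)
```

View pics/c1.png

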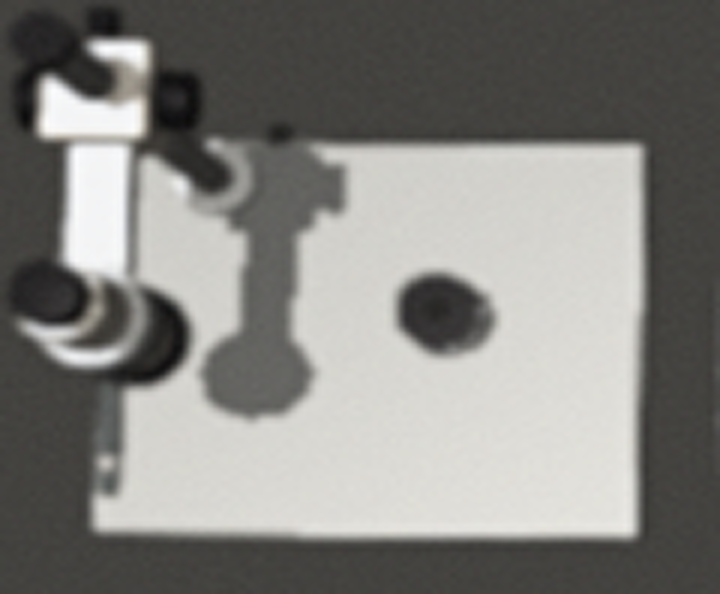

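View pics/c2.png

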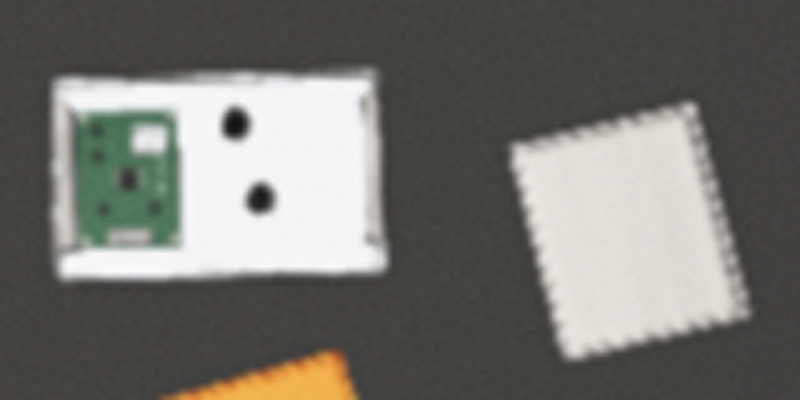

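View pics/c3.png

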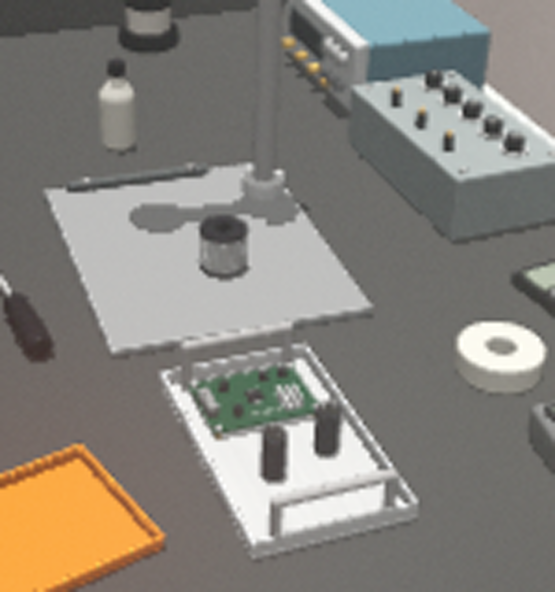

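Run:
```python
from h import *
import pickle
T=pickle.load(open("top0.pkl","rb"));S=pickle.load(open("side0.pkl","rb"))
def t1(x,y): return 175+x/6-.4,130+y/5.4-.4
def t2(x,y): return 285+x/5-.4,165+y/5-.4
def s3(x,y): return 260+x/3.7-.37,120+y/3.7-.37
def p(n,c,uv,z): print(n,np.round(uv,1),np.round(px2w(c,*uv,z)[:2],4))
for n,q in dict(EF=(643,143),EN=(638,537),SN=(93,532)).items(): p(n,T,t1(*q),.01)
p("stopnear",T,t1(115,494),.018)
for n,q in dict(EF=(371,308),EN=(112,352),SN=(47,192)).items(): p("s"+n,S,s3(*q),.01)
p("stopA",S,s3(68,184),.018);p("stopB",S,s3(208,166),.018)
for n,q in dict(LF=(53,78),LN=(60,278),TN=(386,271),TF=(376,70)).items(): p(n,T,t2(*q),.018)
for n,q in dict(LN=(162,374),TN=(254,548),TF=(416,500)).items(): p("s"+n,S,s3(*q),.018)
for n,q in dict(LbN=(183,343),LbF=(297,323),TbN=(272,500),TbF=(392,474)).items(): p("s"+n,S,s3(*q),.05)
for n,q in dict(L1=(68,110),L2=(72,245),T1=(370,95),T2=(377,240)).items(): p("bar"+n,T,t2(*q),.05)
p("reeltop",T,t1(438,312),.054); p("sreeltop",S,s3(224,230),.054)
p("capA",T,t2(236,123),.045);p("capB",T,t2(261,197),.045)
for n,q in dict(a=(511,146),b=(694,103),c=(750,317),d=(566,360)).items(): p("dish"+n,T,t2(*q),.014)
```

```text
EF [281.8 156.1] [0.6933 0.0618]
EN [280.9 229. ] [0.4318 0.0696]
SN [190.1 228.1] [0.4433 0.3904]
stopnear [193.8 221.1] [0.4672 0.3756]
sEF [359.9 202.9] [0.6872 0.0562]
sEN [289.9 214.8] [0.4311 0.0647]
sSN [272.3 171.5] [0.4448 0.38  ]
stopA [278.  169.4] [0.4679 0.3764]
stopB [315.8 164.5] [0.6283 0.3694]
LF [295.2 180.2] [0.6033 0.0152]
LN [296.6 220.2] [0.461  0.0134]
TN [361.8 218.8] [ 0.46   -0.2159]
TF [359.8 178.6] [ 0.603  -0.2142]
sLN [303.4 220.7] [0.4611 0.0075]
sTN [328.3 267.7] [ 0.4611 -0.2235]
sTF [372.1 254.8] [ 0.6002 -0.2146]
sLbN [309.1 212.3] [0.4794 0.0035]
sLbF [339.9 206.9] [0.5856 0.0008]
sTbN [333.1 254.8] [ 0.4792 -0.2113]
sTbF [365.6 247.7] [ 0.5771 -0.2134]
barL1 [298.2 186.6] [0.5757 0.0042]
barL2 [299.  213.6] [0.4814 0.0035]
barT1 [358.6 183.6] [ 0.5807 -0.2062]
barT2 [360.  212.6] [ 0.4794 -0.2073]
reeltop [247.6 187.4] [0.577  0.1799]
sreeltop [320.2 181.8] [0.5764 0.1702]
capA [331.8 189.2] [ 0.5641 -0.1126]
capB [336.8 204. ] [ 0.5119 -0.1284]
disha [386.8 193.8] [ 0.5467 -0.3081]
dishb [423.4 185.2] [ 0.574  -0.4391]
dishc [434.6 228. ] [ 0.4214 -0.4704]
dishd [397.8 236.6] [ 0.3946 -0.34  ]
```

```bash
cat >> h.py <<'E'
def plan(*wps):
    """wps: (x,y,z,psi) each relative to same start (current pose); prints shares"""
    o=arm.get_obs(); q=R.from_quat(o["tcp_rot"]); p=o["tcp_pos"]; y=q.as_matrix()[:,1]; 
    print("t",round(o["t"],2),"p",np.round(p,4),"psi",round(float(np.arctan2(y[1],y[0])),4),"zax",np.round(q.as_matrix()[:,2],4),"F",np.round(o["ft_force"],1),"gap",round(o["finger_gap"],3))
    for x,yy,z,psi in wps:
        M=np.array([[-np.sin(psi),np.cos(psi),0],[np.cos(psi),np.sin(psi),0],[0,0,-1]]).T
        d=q.inv().apply(np.array([x,yy,z])-p)/.15
        r=(q.inv()*R.from_matrix(M)).as_rotvec()/(2*np.pi)
        print(np.round(d,3),np.round(r,4))
E
python3 -c "
from h import *
plan((.35,.40,.22,1.535),(.39,.25,.2,1.535))"
```

```text
t 0.1 p [0.2414 0.5213 0.2554] psi 1.137 zax [-0.001  -0.0016 -1.    ] F [-0.5 -0.7  0.3] gap 0.998
[-0.997 -0.429  0.237] [-0.0003 -0.0001 -0.0633]
[-1.659 -1.224  0.371] [-0.0003 -0.0001 -0.0633]
```

Request:
move_arm:
  series:
    - {"translation": [-0.15, -0.06, 0.04], "rot": [0, 0, -0.01], "claw": 0}
    - {"translation": [-0.3, -0.13, 0.07], "rot": [0, 0, -0.02], "claw": 0}
    - {"translation": [-0.45, -0.19, 0.1], "rot": [0, 0, -0.03], "claw": 0}
    - {"translation": [-0.6, -0.26, 0.14], "rot": [0, 0, -0.04], "claw": 0}
    - {"translation": [-0.75, -0.32, 0.18], "rot": [0, 0, -0.05], "claw": 0}
    - {"translation": [-0.85, -0.45, 0.2], "rot": [0, 0, -0.06], "claw": 0}
    - {"translation": [-0.93, -0.6, 0.22], "rot": [0, 0, -0.0633], "claw": 0}
    - {"translation": [-1, -0.75, 0.23], "rot": [0, 0, -0.0633], "claw": 0}
    - {"translation": [-1, -0.88, 0.23], "rot": [0, 0, -0.0633], "claw": 0}
    - {"translation": [-1, -1, 0.23], "rot": [0, 0, -0.0633], "claw": 0}

```text
t: 0.93
tcp_pos: [0.3142, 0.3209, 0.2211]
tcp_rot: [0.019, 1.0, -0.001, -0.001]
ft_force: [0.1, 1.1, -0.1]
finger_gap: 0.999
```

```bash
python3 -c "
from h import *
plan((.41,.2,.2,1.535),(.5,.175,.16,1.535),(.577,.175,.12,1.535))"
```

```text
t 0.93 p [0.3142 0.3209 0.2211] psi 1.5334 zax [-0.0012 -0.001  -1.    ] F [ 0.1  1.1 -0.1] gap 0.999
[-0.668 -0.781  0.141] [-0.0002 -0.0002 -0.0003]
[-1.274 -0.925  0.407] [-0.0002 -0.0002 -0.0003]
[-1.788 -0.906  0.673] [-0.0002 -0.0002 -0.0003]
```

Request:
move_arm:
  series:
    - {"translation": [-0.12, -0.15, 0.03], "rot": [0, 0, 0], "claw": 0}
    - {"translation": [-0.24, -0.3, 0.06], "rot": [0, 0, 0], "claw": 0}
    - {"translation": [-0.36, -0.45, 0.09], "rot": [0, 0, 0], "claw": 0}
    - {"translation": [-0.48, -0.6, 0.12], "rot": [0, 0, 0], "claw": 0}
    - {"translation": [-0.6, -0.75, 0.15], "rot": [0, 0, 0], "claw": 0}
    - {"translation": [-0.7, -0.85, 0.2], "rot": [0, 0, 0], "claw": 0}
    - {"translation": [-0.78, -0.91, 0.25], "rot": [0, 0, 0], "claw": 0}
    - {"translation": [-0.86, -0.92, 0.3], "rot": [0, 0, 0], "claw": 0}
    - {"translation": [-0.94, -0.92, 0.35], "rot": [0, 0, 0], "claw": 0}
    - {"translation": [-1, -0.92, 0.4], "rot": [0, 0, 0], "claw": 0}

```text
t: 1.77
tcp_pos: [0.4604, 0.1788, 0.1611]
tcp_rot: [0.019, 1.0, -0.0, -0.0]
ft_force: [0.3, 0.4, -0.6]
finger_gap: 1.0
```

```bash
python3 -c "
from h import *
plan((.576,.174,.12,1.535),(.576,.174,.049,1.535))
c=cam('side','s1.png');cam('top','t1.png')
a=cv2.imread('pics/s1.png')[80:280,200:420];cv2.imwrite('pics/s1c.png',cv2.resize(a,None,fx=3,fy=3))
"
```

```text
t 1.77 p [0.4604 0.1788 0.1611] psi 1.5337 zax [-2.e-04 -0.e+00 -1.e+00] F [ 0.3  0.4 -0.6] gap 1.0
[-0.771 -0.003  0.274] [-0.     -0.     -0.0002]
[-0.771 -0.003  0.747] [-0.     -0.     -0.0002]
```

View pics/s1c.png

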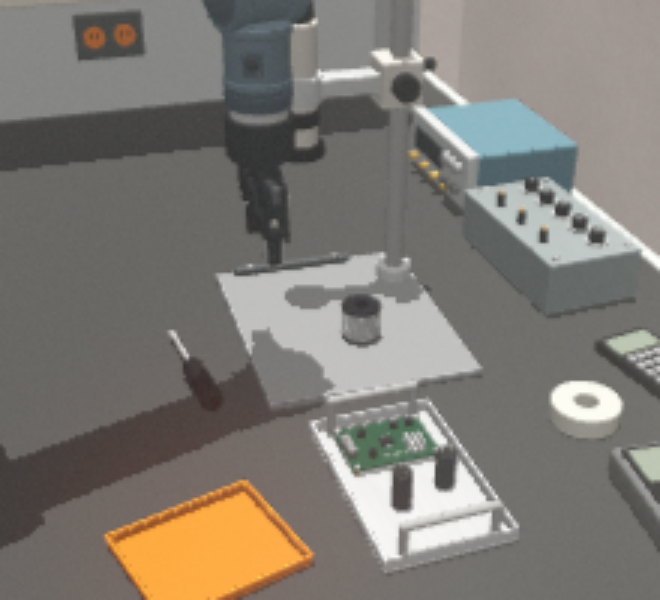

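View pics/t1.png

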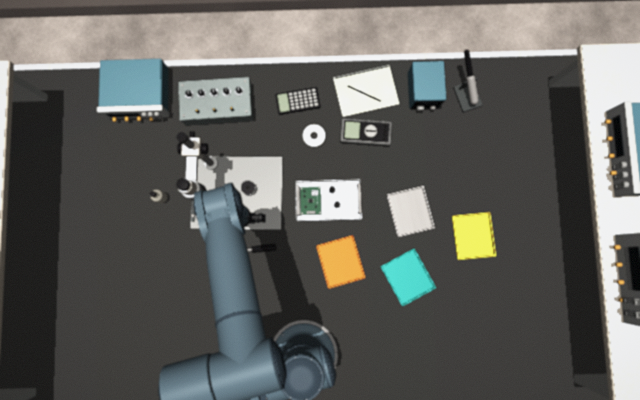

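```bash
python3 -c "
from h import *
c=cam('top');s=cam('side')
P=np.array([[.46,.179,z] for z in (.136,.161,.25,.3,.4)])
print(w2px(c,P),w2px(s,P))
print([px2w(c,220,205,z) for z in (.3,.35,.4,.45)])
L=np.array([[.5456,.316,z] for z in (.01,.199,.39)]);print(w2px(c,L),w2px(s,L))
a=cv2.imread('pics/t1.png')[130:260,150:320];cv2.imwrite('pics/t1c.png',cv2.resize(a,None,fx=4.5,fy=4.5))
"
```

```text
[[244.91390862 219.30843688]
 [243.84272738 218.75641298]
 [239.74376989 216.64405105]
 [237.22359514 215.34530102]
 [231.63235248 212.46390297]] [[287.94249738 165.36884356]
 [287.68966438 158.87725607]
 [286.74316521 134.57551394]
 [286.17721766 120.04458591]
 [284.96293354  88.86735898]]
[array([0.49202823, 0.22980122, 0.3       ]), array([0.4867548 , 0.22038805, 0.35      ]), array([0.48148138, 0.21097488, 0.4       ]), array([0.47620796, 0.20156171, 0.45      ])]
[[211.10019392 198.79967371]
 [198.82922747 192.10811812]
 [183.04615378 183.5013539 ]] [[300.66277699 175.07768945]
 [299.86883121 130.81789452]
 [298.93492758  78.75592144]]
```

View pics/t1c.png

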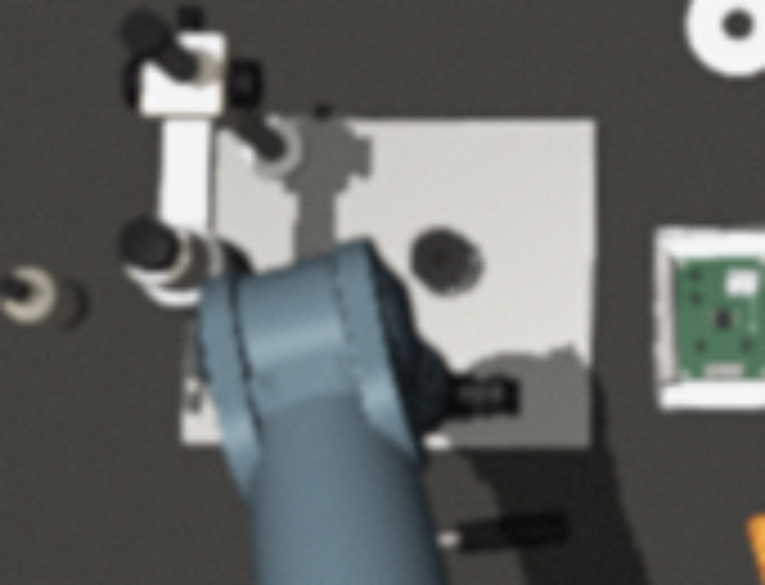

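Request:
move_arm:
  series:
    - {"translation": [-0.1, 0, 0.04], "rot": [0, 0, 0], "claw": 0}
    - {"translation": [-0.2, -0.01, 0.08], "rot": [0, 0, 0], "claw": 0}
    - {"translation": [-0.3, -0.02, 0.12], "rot": [0, 0, 0], "claw": 0}
    - {"translation": [-0.4, -0.02, 0.16], "rot": [0, 0, 0], "claw": 0}
    - {"translation": [-0.5, -0.02, 0.2], "rot": [0, 0, 0], "claw": 0}
    - {"translation": [-0.6, -0.02, 0.24], "rot": [0, 0, 0], "claw": 0}
    - {"translation": [-0.7, -0.02, 0.27], "rot": [0, 0, 0], "claw": 0}
    - {"translation": [-0.77, -0.02, 0.27], "rot": [0, 0, 0], "claw": 0}
    - {"translation": [-0.77, -0.02, 0.27], "rot": [0, 0, 0], "claw": 0}
    - {"translation": [-0.77, -0.02, 0.27], "rot": [0, 0, 0], "claw": 0}

```text
t: 2.8
tcp_pos: [0.5747, 0.1725, 0.1217]
tcp_rot: [0.018, 1.0, 0.0, -0.0]
ft_force: [-0.0, -0.0, -0.1]
finger_gap: 0.996
```

```bash
python3 -c "
from h import *
plan((.576,.174,.049,1.535)); print(arm.get_obs()['joint_positions'])
c=cam('side','s2.png');t=cam('top','t2.png')
a=cv2.imread('pics/s2.png')[80:240,220:420];cv2.imwrite('pics/s2c.png',cv2.resize(a,None,fx=4,fy=3.7))
a=cv2.imread('pics/t2.png')[130:250,160:300];cv2.imwrite('pics/t2c.png',cv2.resize(a,None,fx=5,fy=5))
p=arm.get_obs()['tcp_pos']
for z in (.095,.12,.25,.3,.4): print(z,w2px(t,[p[0],p[1],z])[0],w2px(c,[p[0],p[1],z])[0])
"
```

```text
t 2.8 p [0.5747 0.1725 0.1217] psi 1.5352 zax [-1.e-04  2.e-04 -1.e+00] F [-0.  -0.  -0.1] gap 0.996
[-0.009  0.01   0.484] [ 0. -0.  0.]
[ 1.85874648e-01  4.96198145e-01 -9.13035483e-02  9.83317239e-01
  2.21573266e-04  2.21429395e-01]
0.095 [248.18862877 186.56472494] [319.48182547 171.75419758]
0.12 [247.2017056  185.53945656] [319.56827255 165.58699622]
0.25 [241.55183854 179.67007357] [320.04856168 131.32279927]
0.3 [239.11559874 177.13917784] [320.24830097 117.07324407]
0.4 [233.715807   171.52958643] [320.67611346  86.55277027]
```

View pics/s2c.png

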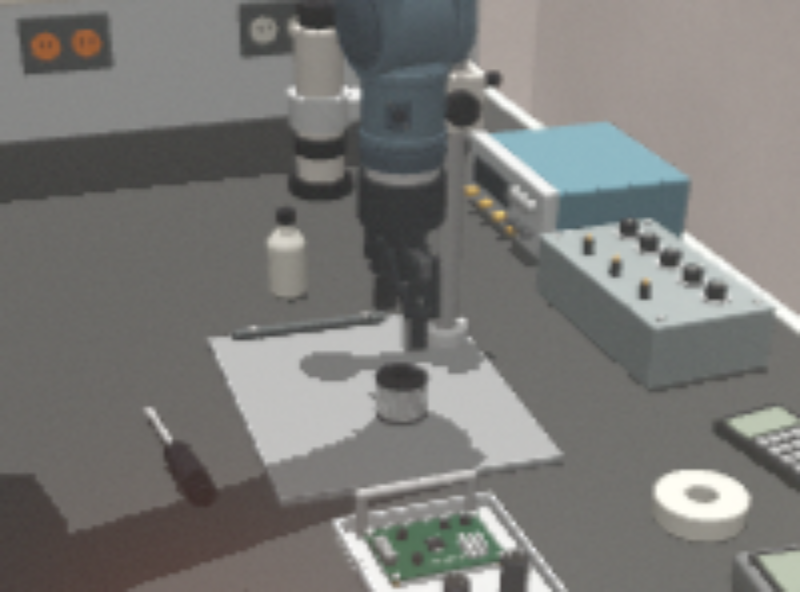

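View pics/t2c.png

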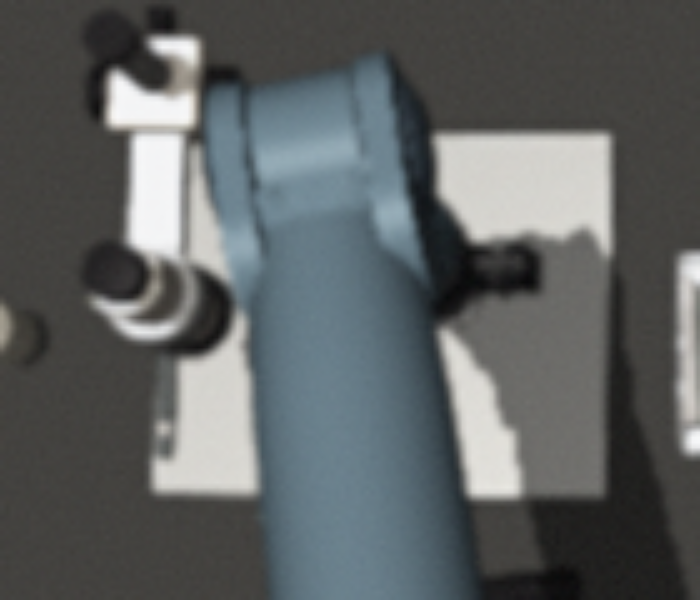

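```bash
python3 -c "
from h import *
t=cam('top')
for z in (.25,.3,.35,.4): print(z,px2w(t,204.4,148.2,z),px2w(t,208,148.2,z),'white',px2w(t,199,146,z), 'hous', px2w(t,160+205/5,130+100/5,z+.1),px2w(t,160+240/5,130+290/5,z+.1),px2w(t,160+380/5,130+55/5,z+.1))
"
```

```text
0.25 [0.67587901 0.28708146 0.25      ] [0.67557831 0.27588679 0.25      ] white [0.68329869 0.30388598 0.25      ] hous [0.64842891 0.2749455  0.35      ] [0.53671943 0.2547077  0.35      ] [0.67232018 0.17321563 0.35      ]
0.3 [0.66468025 0.27608003 0.3       ] [0.66438953 0.2652568  0.3       ] white [0.67185374 0.29232696 0.3       ] hous [0.63740971 0.2635934  0.4       ] [0.52967031 0.24407484 0.4       ] [0.66045191 0.16547893 0.4       ]
0.35 [0.65348149 0.26507859 0.35      ] [0.65320075 0.25462681 0.35      ] white [0.6604088  0.28076794 0.35      ] hous [0.62639052 0.2522413  0.45      ] [0.52262118 0.23344198 0.45      ] [0.64858365 0.15774223 0.45      ]
0.4 [0.64228274 0.25407715 0.4       ] [0.64201197 0.24399682 0.4       ] white [0.64896385 0.26920891 0.4       ] hous [0.61537133 0.2408892  0.5       ] [0.51557206 0.22280911 0.5       ] [0.63671538 0.15000553 0.5       ]
```

Request:
move_arm:
  series:
    - {"translation": [0, 0, 0.06], "rot": [0, 0, 0], "claw": 0}
    - {"translation": [0, 0, 0.12], "rot": [0, 0, 0], "claw": 0}
    - {"translation": [0, 0, 0.18], "rot": [0, 0, 0], "claw": 0}
    - {"translation": [0, 0, 0.24], "rot": [0, 0, 0], "claw": 0}
    - {"translation": [0, 0, 0.3], "rot": [0, 0, 0], "claw": 0}
    - {"translation": [0, 0, 0.36], "rot": [0, 0, 0], "claw": 0}
    - {"translation": [0, 0, 0.42], "rot": [0, 0, 0], "claw": 0}
    - {"translation": [0, 0, 0.47], "rot": [0, 0, 0], "claw": 0}
    - {"translation": [0, 0, 0.48], "rot": [0, 0, 0], "claw": 0}
    - {"translation": [0, 0, 0.48], "rot": [0, 0, 0], "claw": 0}

```text
t: 3.78
tcp_pos: [0.5744, 0.172, 0.0484]
tcp_rot: [0.018, 1.0, -0.0, -0.001]
ft_force: [0.8, -0.1, -0.1]
finger_gap: 1.001
```

Request:
move_arm:
  series:
    - {"translation": [0, 0, 0], "rot": [0, 0, 0], "claw": 0.2}
    - {"translation": [0, 0, 0], "rot": [0, 0, 0], "claw": 0.4}
    - {"translation": [0, 0, 0], "rot": [0, 0, 0], "claw": 0.6}
    - {"translation": [0, 0, 0], "rot": [0, 0, 0], "claw": 0.8}
    - {"translation": [0, 0, 0], "rot": [0, 0, 0], "claw": 1}
    - {"translation": [0, 0, 0], "rot": [0, 0, 0], "claw": 1}
    - {"translation": [0, 0, 0], "rot": [0, 0, 0], "claw": 1}
    - {"translation": [0, 0, -0.03], "rot": [0, 0, 0], "claw": 1}
    - {"translation": [0, 0, -0.08], "rot": [0, 0, 0], "claw": 1}
    - {"translation": [0, 0, -0.13], "rot": [0, 0, 0], "claw": 1}

```text
t: 4.62
tcp_pos: [0.5739, 0.1717, 0.0685]
tcp_rot: [0.018, 1.0, -0.0, -0.001]
ft_force: [-0.3, 0.1, -2.1]
finger_gap: 0.567
```

```bash
python3 -c "
from h import *
plan((.56,.05,.15,1.535),(.5,-.1,.17,1.535))
c=cam('side','s3.png')
a=cv2.imread('pics/s3.png')[80:240,220:420];cv2.imwrite('pics/s3c.png',cv2.resize(a,None,fx=4,fy=3.7))
"
```

```text
t 4.62 p [0.5739 0.1717 0.0685] psi 1.5346 zax [-2.4e-03 -8.0e-04 -1.0e+00] F [-0.3  0.1 -2.1] gap 0.567
[ 0.064 -0.815 -0.542] [-0.0001 -0.0004 -0.0001]
[ 0.428 -1.829 -0.674] [-0.0001 -0.0004 -0.0001]
```

View pics/s3c.png

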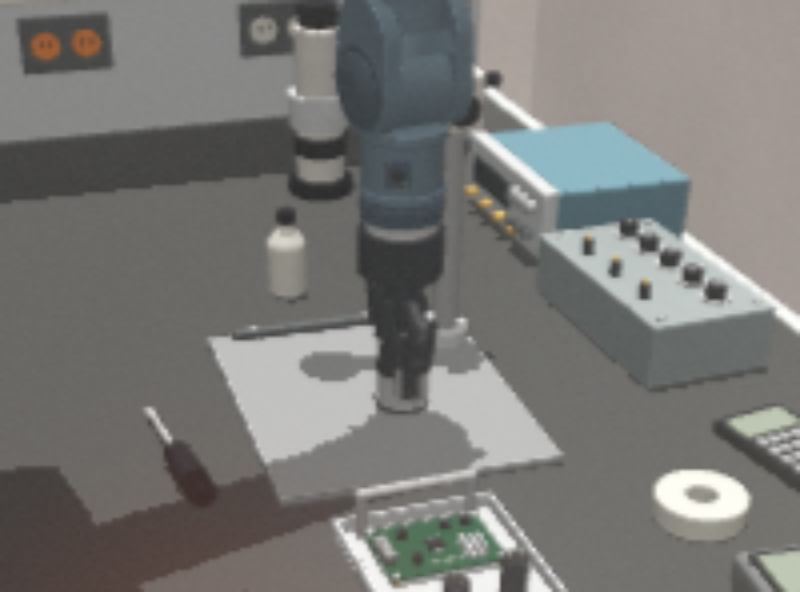

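Request:
move_arm:
  series:
    - {"translation": [0, -0.03, -0.08], "rot": [0, 0, 0], "claw": 1}
    - {"translation": [0, -0.08, -0.18], "rot": [0, 0, 0], "claw": 1}
    - {"translation": [0, -0.16, -0.3], "rot": [0, 0, 0], "claw": 1}
    - {"translation": [0, -0.26, -0.4], "rot": [0, 0, 0], "claw": 1}
    - {"translation": [0.02, -0.38, -0.48], "rot": [0, 0, 0], "claw": 1}
    - {"translation": [0.04, -0.5, -0.53], "rot": [0, 0, 0], "claw": 1}
    - {"translation": [0.06, -0.62, -0.55], "rot": [0, 0, 0], "claw": 1}
    - {"translation": [0.08, -0.75, -0.55], "rot": [0, 0, 0], "claw": 1}
    - {"translation": [0.1, -0.88, -0.55], "rot": [0, 0, 0], "claw": 1}
    - {"translation": [0.12, -1, -0.55], "rot": [0, 0, 0], "claw": 1}

```text
t: 5.5
tcp_pos: [0.5512, 0.0214, 0.1522]
tcp_rot: [0.018, 1.0, -0.0, 0.0]
ft_force: [-0.2, -1.1, -2.3]
finger_gap: 0.568
```

Request:
move_arm:
  series:
    - {"translation": [0.03, -0.12, 0], "rot": [0, 0, 0], "claw": 1}
    - {"translation": [0.06, -0.24, 0], "rot": [0, 0, 0], "claw": 1}
    - {"translation": [0.09, -0.36, 0], "rot": [0, 0, 0], "claw": 1}
    - {"translation": [0.12, -0.48, 0], "rot": [0, 0, 0], "claw": 1}
    - {"translation": [0.15, -0.6, 0], "rot": [0, 0, 0], "claw": 1}
    - {"translation": [0.18, -0.7, 0], "rot": [0, 0, 0], "claw": 1}
    - {"translation": [0.21, -0.8, 0], "rot": [0, 0, 0], "claw": 1}
    - {"translation": [0.24, -0.88, 0], "rot": [0, 0, 0], "claw": 1}
    - {"translation": [0.26, -0.94, 0], "rot": [0, 0, 0], "claw": 1}
    - {"translation": [0.28, -1, 0], "rot": [0, 0, 0], "claw": 1}

```text
t: 6.33
tcp_pos: [0.5038, -0.1262, 0.1516]
tcp_rot: [0.018, 1.0, 0.0, 0.0]
ft_force: [0.6, -0.4, -3.0]
finger_gap: 0.569
```

```bash
python3 -c "
from h import *
plan((.483,-.25,.151,1.535),(.483,-.391,.151,1.535),(.483,-.391,.0425,1.535));print(arm.get_obs()['joint_positions'])
"
```

```text
t 6.33 p [ 0.5038 -0.1262  0.1516] psi 1.5344 zax [ 2.e-04  2.e-04 -1.e+00] F [ 0.6 -0.4 -3. ] gap 0.569
[ 0.109 -0.83   0.004] [ 0.      0.     -0.0001]
[ 0.074 -1.769  0.004] [ 0.      0.     -0.0001]
[ 0.075 -1.769  0.727] [ 0.      0.     -0.0001]
[-3.67828390e-01  3.22358857e-01 -2.77561012e-01  9.70738373e-01
  2.49721383e-04 -3.31411955e-01]
```

Request:
move_arm:
  series:
    - {"translation": [0.01, -0.12, 0], "rot": [0, 0, 0], "claw": 1}
    - {"translation": [0.02, -0.24, 0], "rot": [0, 0, 0], "claw": 1}
    - {"translation": [0.03, -0.36, 0], "rot": [0, 0, 0], "claw": 1}
    - {"translation": [0.04, -0.48, 0], "rot": [0, 0, 0], "claw": 1}
    - {"translation": [0.05, -0.6, 0], "rot": [0, 0, 0], "claw": 1}
    - {"translation": [0.06, -0.7, 0], "rot": [0, 0, 0], "claw": 1}
    - {"translation": [0.07, -0.8, 0], "rot": [0, 0, 0], "claw": 1}
    - {"translation": [0.07, -0.88, 0], "rot": [0, 0, 0], "claw": 1}
    - {"translation": [0.07, -0.94, 0], "rot": [0, 0, 0], "claw": 1}
    - {"translation": [0.07, -1, 0], "rot": [0, 0, 0], "claw": 1}

```text
t: 7.17
tcp_pos: [0.4883, -0.2756, 0.1513]
tcp_rot: [0.018, 1.0, 0.0, 0.0]
ft_force: [-0.7, -0.4, -2.4]
finger_gap: 0.566
```

Request:
move_arm:
  series:
    - {"translation": [0, -0.12, 0.05], "rot": [0, 0, 0], "claw": 1}
    - {"translation": [0, -0.24, 0.1], "rot": [0, 0, 0], "claw": 1}
    - {"translation": [0, -0.36, 0.16], "rot": [0, 0, 0], "claw": 1}
    - {"translation": [0, -0.48, 0.22], "rot": [0, 0, 0], "claw": 1}
    - {"translation": [0, -0.6, 0.28], "rot": [0, 0, 0], "claw": 1}
    - {"translation": [0, -0.7, 0.34], "rot": [0, 0, 0], "claw": 1}
    - {"translation": [0, -0.76, 0.4], "rot": [0, 0, 0], "claw": 1}
    - {"translation": [0, -0.77, 0.45], "rot": [0, 0, 0], "claw": 1}
    - {"translation": [0, -0.77, 0.5], "rot": [0, 0, 0], "claw": 1}
    - {"translation": [0, -0.77, 0.5], "rot": [0, 0, 0], "claw": 1}

```text
t: 8.0
tcp_pos: [0.4831, -0.3887, 0.074]
tcp_rot: [0.018, 1.0, 0.002, -0.001]
ft_force: [0.3, 0.9, -2.5]
finger_gap: 0.572
```

```bash
python3 -c "
from h import *
plan((.483,-.391,.042,1.535))
c=cam('side','s4.png');t=cam('top','t4.png')
a=cv2.imread('pics/s4.png')[200:400,260:460];cv2.imwrite('pics/s4c.png',cv2.resize(a,None,fx=3,fy=3))
"
```

```text
t 8.0 p [ 0.4831 -0.3887  0.074 ] psi 1.5352 zax [-0.0025  0.0034 -1.    ] F [ 0.3  0.9 -2.5] gap 0.572
[-0.    -0.016  0.214] [ 0.0005 -0.0004  0.    ]
```

View pics/s4c.png

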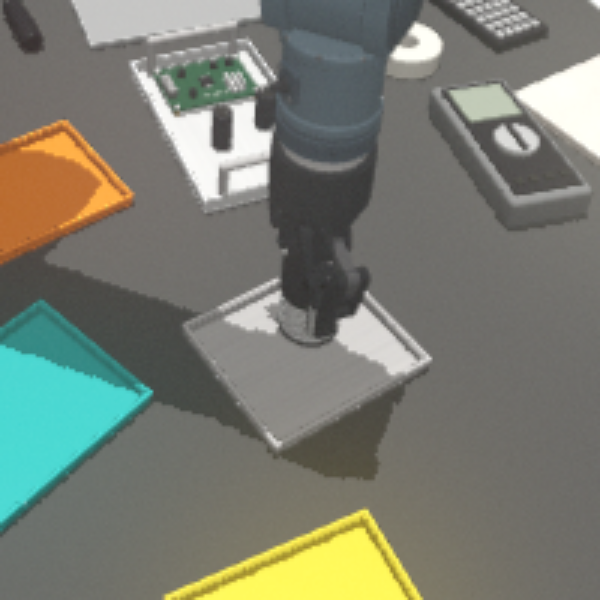

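View pics/t4.png

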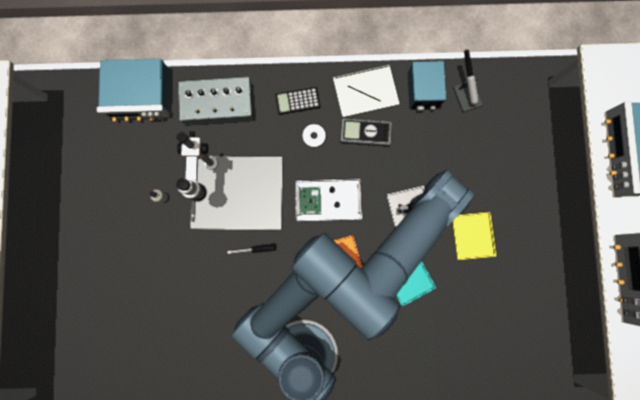

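Request:
move_arm:
  series:
    - {"translation": [0, 0, 0.04], "rot": [0, 0, 0], "claw": 1}
    - {"translation": [0, 0, 0.08], "rot": [0, 0, 0], "claw": 1}
    - {"translation": [0, 0, 0.12], "rot": [0, 0, 0], "claw": 1}
    - {"translation": [0, 0, 0.16], "rot": [0, 0, 0], "claw": 1}
    - {"translation": [0, 0, 0.19], "rot": [0, 0, 0], "claw": 1}
    - {"translation": [0, 0, 0.205], "rot": [0, 0, 0], "claw": 1}
    - {"translation": [0, 0, 0.213], "rot": [0, 0, 0], "claw": 1}
    - {"translation": [0, 0, 0.213], "rot": [0, 0, 0], "claw": 1}
    - {"translation": [0, 0, 0.213], "rot": [0, 0, 0], "claw": 1}
    - {"translation": [0, 0, 0.213], "rot": [0, 0, 0], "claw": 1}

```text
t: 8.93
tcp_pos: [0.4844, -0.3907, 0.0446]
tcp_rot: [0.018, 1.0, -0.0, 0.0]
ft_force: [-1.2, 0.0, -1.4]
finger_gap: 0.567
```

Request:
move_arm:
  series:
    - {"translation": [0, 0, 0], "rot": [0, 0, 0], "claw": 0.4}
    - {"translation": [0, 0, 0], "rot": [0, 0, 0], "claw": 0.3}
    - {"translation": [0, 0, 0], "rot": [0, 0, 0], "claw": 0.2}
    - {"translation": [0, 0, 0], "rot": [0, 0, 0], "claw": 0.15}
    - {"translation": [0, 0, -0.08], "rot": [0, 0, 0], "claw": 0.15}
    - {"translation": [0, 0, -0.2], "rot": [0, 0, 0], "claw": 0.15}
    - {"translation": [0, 0, -0.35], "rot": [0, 0, 0], "claw": 0.15}
    - {"translation": [0, 0, -0.5], "rot": [0, 0, 0], "claw": 0.15}
    - {"translation": [0, 0.1, -0.6], "rot": [0, 0, 0], "claw": 0.3}
    - {"translation": [0, 0.25, -0.65], "rot": [0, 0, 0], "claw": 0.4}

```text
t: 9.77
tcp_pos: [0.4869, -0.3556, 0.1449]
tcp_rot: [0.019, 1.0, -0.002, 0.002]
ft_force: [0.7, -0.5, 0.3]
finger_gap: 0.604
```

```bash
python3 -c "
from h import *
plan((.532,-.2,.13,1.55),(.532,.003,.12,1.55))
c=cam('side','s5.png');t=cam('top','t5.png')
a=cv2.imread('pics/s5.png')[200:400,260:460];cv2.imwrite('pics/s5c.png',cv2.resize(a,None,fx=3,fy=3))
"
```

```text
t 9.77 p [ 0.4869 -0.3556  0.1449] psi 1.5322 zax [ 0.0044 -0.0045 -1.    ] F [ 0.7 -0.5  0.3] gap 0.604
[-0.26   1.049  0.096] [-0.0007  0.0007 -0.0028]
[-0.207  2.401  0.156] [-0.0007  0.0007 -0.0028]
```

View pics/s5c.png

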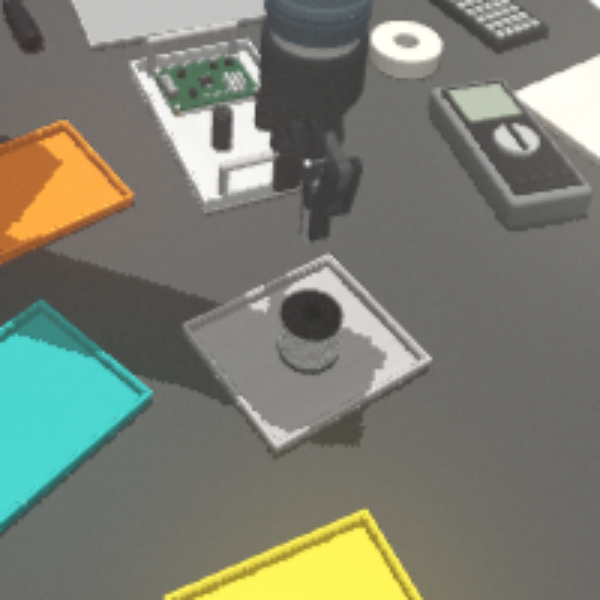

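Request:
move_arm:
  series:
    - {"translation": [-0.03, 0.1, 0], "rot": [0, 0, -0.001], "claw": 0.5}
    - {"translation": [-0.06, 0.2, 0], "rot": [0, 0, -0.002], "claw": 0.5}
    - {"translation": [-0.09, 0.3, 0], "rot": [0, 0, -0.003], "claw": 0.5}
    - {"translation": [-0.12, 0.4, 0], "rot": [0, 0, -0.004], "claw": 0.5}
    - {"translation": [-0.15, 0.5, 0], "rot": [0, 0, -0.005], "claw": 0.5}
    - {"translation": [-0.18, 0.6, 0], "rot": [0, 0, -0.0055], "claw": 0.5}
    - {"translation": [-0.21, 0.7, 0], "rot": [0, 0, -0.0055], "claw": 0.5}
    - {"translation": [-0.24, 0.8, 0], "rot": [0, 0, -0.0055], "claw": 0.5}
    - {"translation": [-0.26, 0.9, 0], "rot": [0, 0, -0.0055], "claw": 0.5}
    - {"translation": [-0.26, 1, 0], "rot": [0, 0, -0.0055], "claw": 0.5}

```text
t: 10.7
tcp_pos: [0.5303, -0.2027, 0.141]
tcp_rot: [0.0, 1.0, 0.0, -0.0]
ft_force: [0.8, 0.4, -0.2]
finger_gap: 0.498
```

Request:
move_arm:
  series:
    - {"translation": [0, 0.12, 0], "rot": [0, 0, 0], "claw": 0.5}
    - {"translation": [0, 0.24, 0], "rot": [0, 0, 0], "claw": 0.5}
    - {"translation": [0, 0.36, 0], "rot": [0, 0, 0], "claw": 0.5}
    - {"translation": [0, 0.48, 0], "rot": [0, 0, 0], "claw": 0.5}
    - {"translation": [0, 0.6, 0], "rot": [0, 0, 0], "claw": 0.5}
    - {"translation": [0, 0.7, 0], "rot": [0, 0, 0], "claw": 0.5}
    - {"translation": [0, 0.8, 0.05], "rot": [0, 0, 0], "claw": 0.5}
    - {"translation": [0, 0.88, 0.1], "rot": [0, 0, 0], "claw": 0.5}
    - {"translation": [0, 0.94, 0.15], "rot": [0, 0, 0], "claw": 0.5}
    - {"translation": [0, 1, 0.2], "rot": [0, 0, 0], "claw": 0.5}

```text
t: 11.53
tcp_pos: [0.5296, -0.0534, 0.1108]
tcp_rot: [0.001, 1.0, 0.0, -0.0]
ft_force: [-0.2, 0.3, 0.0]
finger_gap: 0.497
```

```bash
python3 -c "
from h import *
plan((.5315,.003,.1,1.568),(.5315,.003,.054,1.568));print(arm.get_obs()['joint_positions'])
"
```

```text
t 11.53 p [ 0.5296 -0.0534  0.1108] psi 1.5697 zax [-9.e-04  1.e-04 -1.e+00] F [-0.2  0.3  0. ] gap 0.497
[-0.012  0.376  0.072] [ 0.     -0.0001  0.0003]
[-0.013  0.376  0.378] [ 0.     -0.0001  0.0003]
[-2.19659864e-01  3.83019163e-01 -3.03623291e-01  8.85066653e-01
 -6.72157120e-05 -2.18560890e-01]
```

Request:
move_arm:
  series:
    - {"translation": [0, 0.08, 0.02], "rot": [0, 0, 0], "claw": 0.4}
    - {"translation": [0, 0.16, 0.04], "rot": [0, 0, 0], "claw": 0.4}
    - {"translation": [0, 0.24, 0.06], "rot": [0, 0, 0], "claw": 0.4}
    - {"translation": [-0.01, 0.31, 0.08], "rot": [0, 0, 0], "claw": 0.4}
    - {"translation": [-0.01, 0.36, 0.08], "rot": [0, 0, 0], "claw": 0.4}
    - {"translation": [-0.01, 0.376, 0.08], "rot": [0, 0, 0], "claw": 0.4}
    - {"translation": [-0.01, 0.376, 0.08], "rot": [0, 0, 0], "claw": 0.4}
    - {"translation": [-0.01, 0.376, 0.08], "rot": [0, 0, 0], "claw": 0.4}
    - {"translation": [-0.01, 0.376, 0.08], "rot": [0, 0, 0], "claw": 0.4}
    - {"translation": [-0.01, 0.376, 0.08], "rot": [0, 0, 0], "claw": 0.4}

```text
t: 12.37
tcp_pos: [0.5319, 0.0014, 0.1001]
tcp_rot: [0.001, 1.0, -0.0, 0.0]
ft_force: [-0.2, -0.6, 0.3]
finger_gap: 0.599
```

```bash
python3 -c "
from h import *
plan((.5315,.003,.054,1.568))
c=cam('side','s6.png');t=cam('top','t6.png')
a=cv2.imread('pics/s6.png')[150:290,260:400];cv2.imwrite('pics/s6c.png',cv2.resize(a,None,fx=4.2,fy=4.2,interpolation=cv2.INTER_CUBIC))
a=cv2.imread('pics/t6.png')[150:250,260:380];cv2.imwrite('pics/t6c.png',cv2.resize(a,None,fx=6,fy=6,interpolation=cv2.INTER_CUBIC))
"
```

```text
t 12.37 p [0.5319 0.0014 0.1001] psi 1.5684 zax [ 5.e-04 -2.e-04 -1.e+00] F [-0.2 -0.6  0.3] gap 0.599
[0.003 0.011 0.307] [-0.      0.0001  0.0001]
```

View pics/s6c.png

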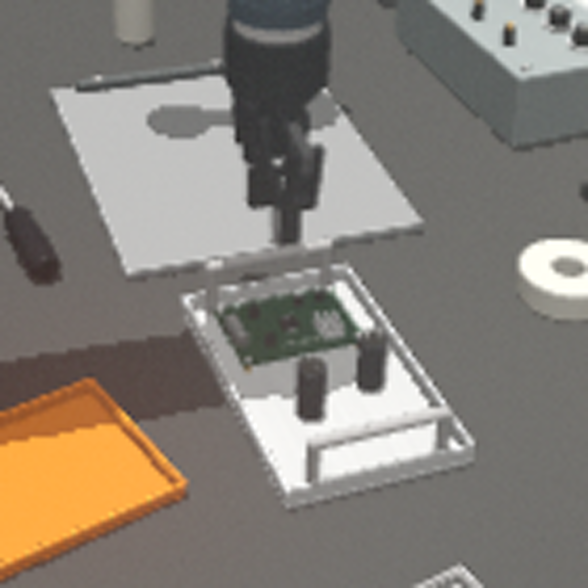

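View pics/t6c.png

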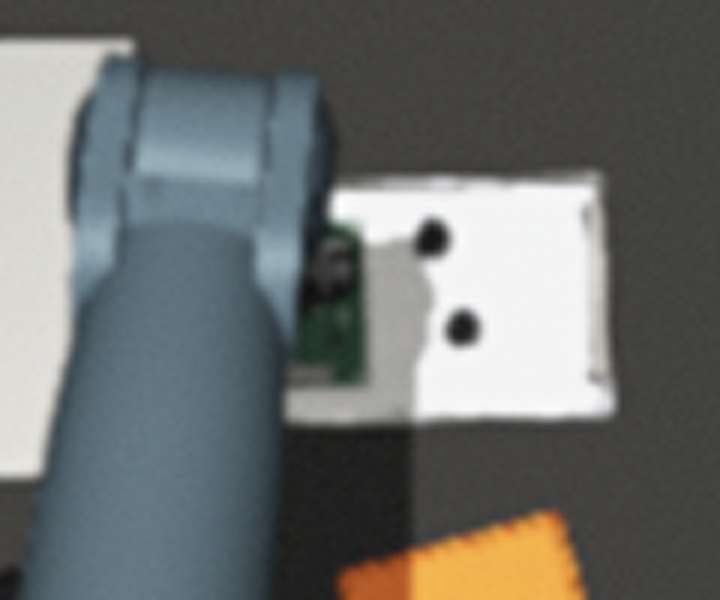

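```bash
python3 -c "
from h import *
s=cam('side')
print(w2px(s,[[.532,-.024,.075],[.532,-.034,.075],[.532,-.024,.08]]))
"
```

```text
[[327.52616554 207.58885074]
 [328.63735564 209.28630442]
 [327.56456192 206.28365612]]
```

Request:
move_arm:
  series:
    - {"translation": [0, 0, 0.05], "rot": [0, 0, 0], "claw": 0.4}
    - {"translation": [0, 0, 0.1], "rot": [0, 0, 0], "claw": 0.4}
    - {"translation": [0, 0, 0.15], "rot": [0, 0, 0], "claw": 0.4}
    - {"translation": [0, 0, 0.2], "rot": [0, 0, 0], "claw": 0.4}
    - {"translation": [0, 0, 0.25], "rot": [0, 0, 0], "claw": 0.4}
    - {"translation": [0, 0, 0.29], "rot": [0, 0, 0], "claw": 0.4}
    - {"translation": [0, 0, 0.31], "rot": [0, 0, 0], "claw": 0.4}
    - {"translation": [0, 0, 0.31], "rot": [0, 0, 0], "claw": 0.4}
    - {"translation": [0, 0, 0.31], "rot": [0, 0, 0], "claw": 0.5}
    - {"translation": [0, 0, 0.31], "rot": [0, 0, 0], "claw": 0.6}

```text
t: 13.35
tcp_pos: [0.5321, 0.0019, 0.0537]
tcp_rot: [0.001, 1.0, 0.0, 0.0]
ft_force: [0.0, -0.0, 0.7]
finger_gap: 0.404
```

Request:
move_arm:
  series:
    - {"translation": [0, 0, 0], "rot": [0, 0, 0], "claw": 0.65}
    - {"translation": [0, 0, 0], "rot": [0, 0, 0], "claw": 0.7}
    - {"translation": [0, 0, 0], "rot": [0, 0, 0], "claw": 0.75}
    - {"translation": [0, 0, 0], "rot": [0, 0, 0], "claw": 0.8}
    - {"translation": [0, 0, 0], "rot": [0, 0, 0], "claw": 0.85}
    - {"translation": [0, 0, 0], "rot": [0, 0, 0], "claw": 0.9}
    - {"translation": [0, 0, 0], "rot": [0, 0, 0], "claw": 0.95}
    - {"translation": [0, 0, 0], "rot": [0, 0, 0], "claw": 1}
    - {"translation": [0, 0, 0], "rot": [0, 0, 0], "claw": 1}
    - {"translation": [0, 0, 0], "rot": [0, 0, 0], "claw": 1}

```text
t: 14.18
tcp_pos: [0.532, 0.0029, 0.0539]
tcp_rot: [0.0, 1.0, 0.001, 0.0]
ft_force: [-1.7, 5.8, 4.5]
finger_gap: 0.09
```

```bash
python3 -c "
from h import *
plan((.532,.003,.073,1.568),(.5395,.165,.073,1.535))
c=cam('side','s7.png')
a=cv2.imread('pics/s7.png')[150:290,260:400];cv2.imwrite('pics/s7c.png',cv2.resize(a,None,fx=4.2,fy=4.2,interpolation=cv2.INTER_CUBIC))
"
```

```text
t 14.18 p [0.532  0.0029 0.0539] psi 1.57 zax [ 0.001   0.0022 -1.    ] F [-1.7  5.8  4.5] gap 0.09
[ 0.     0.001 -0.128] [0.0003 0.0002 0.0003]
[-0.049  1.081 -0.125] [0.0004 0.0002 0.0056]
```

View pics/s7c.png

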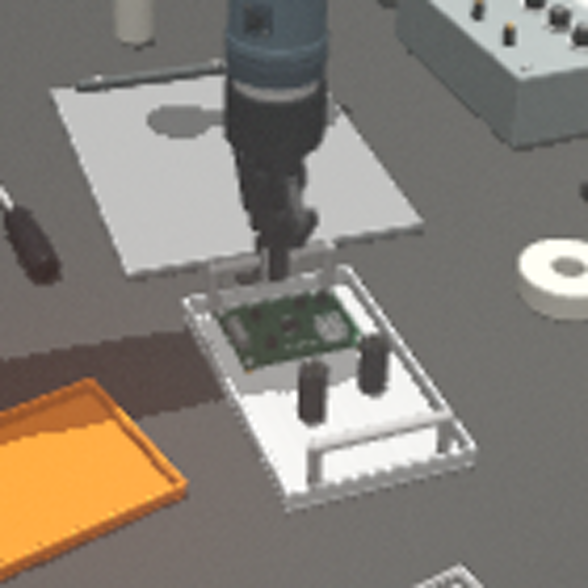

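Request:
move_arm:
  series:
    - {"translation": [0, 0, -0.013], "rot": [0, 0, 0], "claw": 1}
    - {"translation": [0, 0, -0.026], "rot": [0, 0, 0], "claw": 1}
    - {"translation": [0, 0, -0.039], "rot": [0, 0, 0], "claw": 1}
    - {"translation": [0, 0, -0.052], "rot": [0, 0, 0], "claw": 1}
    - {"translation": [0, 0, -0.065], "rot": [0, 0, 0], "claw": 1}
    - {"translation": [0, 0, -0.078], "rot": [0, 0, 0], "claw": 1}
    - {"translation": [0, 0, -0.091], "rot": [0, 0, 0], "claw": 1}
    - {"translation": [0, 0, -0.104], "rot": [0, 0, 0], "claw": 1}
    - {"translation": [0, 0, -0.117], "rot": [0, 0, 0], "claw": 1}
    - {"translation": [0, 0, -0.125], "rot": [0, 0, 0], "claw": 1}

```text
t: 15.07
tcp_pos: [0.5316, 0.002, 0.0723]
tcp_rot: [0.001, 1.0, 0.0, -0.0]
ft_force: [-0.3, -1.8, -4.8]
finger_gap: 0.093
```

```bash
python3 -c "
from h import *
plan((.532,.003,.073,1.568),(.5395,.165,.073,1.535))
c=cam('side','s8.png')
a=cv2.imread('pics/s8.png')[150:290,260:400];cv2.imwrite('pics/s8c.png',cv2.resize(a,None,fx=4.2,fy=4.2,interpolation=cv2.INTER_CUBIC))
"
```

```text
t 15.07 p [0.5316 0.002  0.0723] psi 1.5692 zax [-2.e-04  3.e-04 -1.e+00] F [-0.3 -1.8 -4.8] gap 0.093
[-0.003  0.007 -0.005] [ 0.0001 -0.      0.0002]
[-0.051  1.087 -0.005] [ 0.0001 -0.      0.0054]
```

View pics/s8c.png

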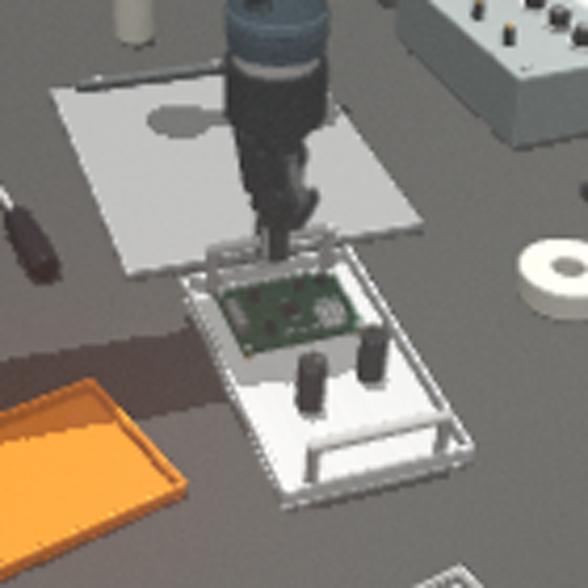

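Request:
move_arm:
  series:
    - {"translation": [0, 0.02, 0], "rot": [0, 0, 0], "claw": 1}
    - {"translation": [0, 0.06, 0], "rot": [0, 0, 0], "claw": 1}
    - {"translation": [-0.005, 0.12, 0], "rot": [0, 0, 0.0005], "claw": 1}
    - {"translation": [-0.01, 0.18, 0], "rot": [0, 0, 0.001], "claw": 1}
    - {"translation": [-0.013, 0.25, 0], "rot": [0, 0, 0.0015], "claw": 1}
    - {"translation": [-0.016, 0.32, 0], "rot": [0, 0, 0.002], "claw": 1}
    - {"translation": [-0.02, 0.39, 0], "rot": [0, 0, 0.0025], "claw": 1}
    - {"translation": [-0.023, 0.46, 0], "rot": [0, 0, 0.003], "claw": 1}
    - {"translation": [-0.026, 0.52, 0], "rot": [0, 0, 0.003], "claw": 1}
    - {"translation": [-0.028, 0.55, 0], "rot": [0, 0, 0.003], "claw": 1}

```text
t: 15.95
tcp_pos: [0.536, 0.0861, 0.0721]
tcp_rot: [0.009, 1.0, 0.0, 0.0]
ft_force: [-0.0, -1.6, -6.1]
finger_gap: 0.091
```

```bash
python3 -c "
from h import *
plan((.5395,.165,.073,1.535))
c=cam('side','s9.png')
a=cv2.imread('pics/s9.png')[130:270,260:400];cv2.imwrite('pics/s9c.png',cv2.resize(a,None,fx=4.2,fy=4.2,interpolation=cv2.INTER_CUBIC))
"
```

```text
t 15.95 p [0.536  0.0861 0.0721] psi 1.5519 zax [ 0.e+00  6.e-04 -1.e+00] F [-0.  -1.6 -6.1] gap 0.091
[-0.013  0.526 -0.006] [0.0001 0.     0.0027]
```

View pics/s9c.png

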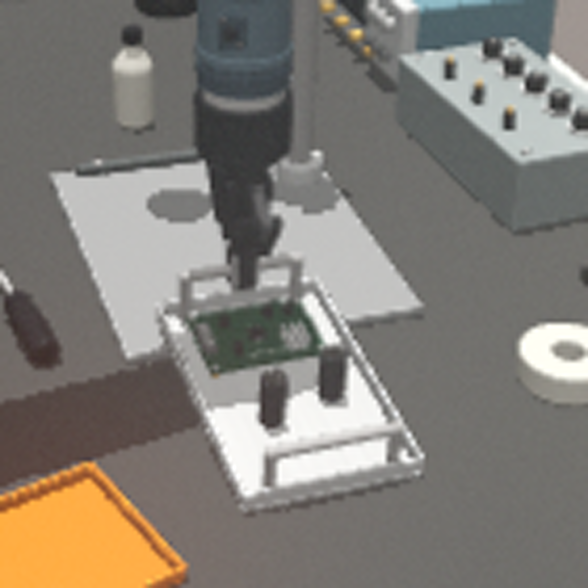

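Request:
move_arm:
  series:
    - {"translation": [0, 0.02, 0], "rot": [0, 0, 0], "claw": 1}
    - {"translation": [0, 0.06, 0], "rot": [0, 0, 0.0005], "claw": 1}
    - {"translation": [-0.003, 0.12, 0], "rot": [0, 0, 0.001], "claw": 1}
    - {"translation": [-0.005, 0.18, 0], "rot": [0, 0, 0.0015], "claw": 1}
    - {"translation": [-0.007, 0.25, 0], "rot": [0, 0, 0.002], "claw": 1}
    - {"translation": [-0.01, 0.32, 0], "rot": [0, 0, 0.0025], "claw": 1}
    - {"translation": [-0.012, 0.39, 0], "rot": [0, 0, 0.0028], "claw": 1}
    - {"translation": [-0.013, 0.45, 0], "rot": [0, 0, 0.0028], "claw": 1}
    - {"translation": [-0.013, 0.5, 0], "rot": [0, 0, 0.0028], "claw": 1}
    - {"translation": [-0.013, 0.52, 0], "rot": [0, 0, 0.0028], "claw": 1}

```text
t: 16.83
tcp_pos: [0.5396, 0.1638, 0.0721]
tcp_rot: [0.018, 1.0, 0.0, 0.0]
ft_force: [0.3, -1.8, -5.2]
finger_gap: 0.091
```

```bash
python3 -c "
from h import *
plan((.5395,.165,.073,1.535))
c=cam('side','s10.png');cam('top','t10.png')
a=cv2.imread('pics/s10.png')[80:260,240:420];cv2.imwrite('pics/s10c.png',cv2.resize(a,None,fx=3.3,fy=3.3,interpolation=cv2.INTER_CUBIC))
a=cv2.imread('pics/t10.png')[130:250,160:360];cv2.imwrite('pics/t10c.png',cv2.resize(a,None,fx=4,fy=4,interpolation=cv2.INTER_CUBIC))
"
```

```text
t 16.83 p [0.5396 0.1638 0.0721] psi 1.5343 zax [ 2.e-04  5.e-04 -1.e+00] F [ 0.3 -1.8 -5.2] gap 0.091
[ 0.001  0.008 -0.006] [ 0.0001  0.     -0.0001]
```

View pics/s10c.png

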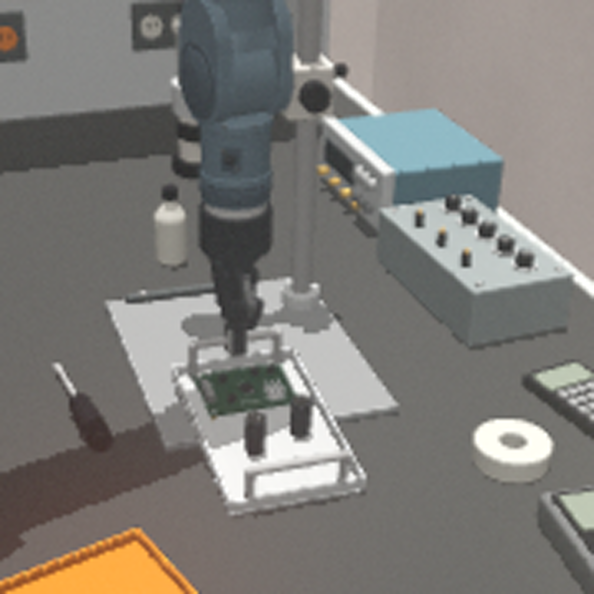

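View pics/t10c.png

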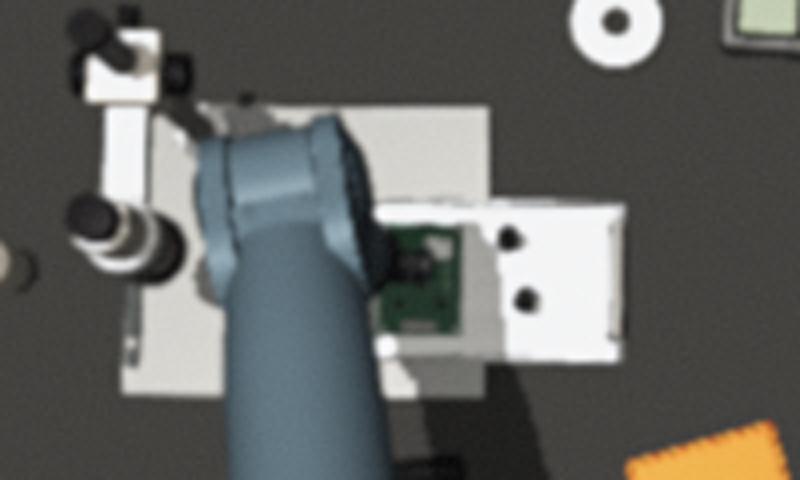

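Request:
move_arm:
  series:
    - {"translation": [0, 0.02, 0.003], "rot": [0, 0, 0], "claw": 1}
    - {"translation": [0, 0.04, 0.008], "rot": [0, 0, 0], "claw": 1}
    - {"translation": [0, 0.06, 0.014], "rot": [0, 0, 0], "claw": 1}
    - {"translation": [0, 0.06, 0.02], "rot": [0, 0, 0], "claw": 1}
    - {"translation": [0, 0.06, 0.027], "rot": [0, 0, 0], "claw": 1}
    - {"translation": [0, 0.06, 0.034], "rot": [0, 0, 0], "claw": 1}
    - {"translation": [0, 0.06, 0.04], "rot": [0, 0, 0], "claw": 1}
    - {"translation": [0, 0.06, 0.043], "rot": [0, 0, 0], "claw": 1}
    - {"translation": [0, 0.06, 0.043], "rot": [0, 0, 0], "claw": 1}
    - {"translation": [0, 0.06, 0.043], "rot": [0, 0, 0], "claw": 1}

```text
t: 17.77
tcp_pos: [0.5404, 0.1717, 0.066]
tcp_rot: [0.019, 1.0, 0.0, 0.001]
ft_force: [1.5, 3.3, 0.6]
finger_gap: 0.091
```

```bash
python3 -c "
from h import *
plan((.5395,.165,.073,1.535))
c=cam('side','s11.png')
a=cv2.imread('pics/s11.png')[130:260,270:400];cv2.imwrite('pics/s11c.png',cv2.resize(a,None,fx=4.5,fy=4.5,interpolation=cv2.INTER_CUBIC))
"
```

```text
t 17.77 p [0.5404 0.1717 0.066 ] psi 1.5331 zax [ 1.1e-03  7.0e-04 -1.0e+00] F [1.5 3.3 0.6] gap 0.091
[ 0.004 -0.045 -0.047] [ 0.0001  0.0002 -0.0003]
```

View pics/s11c.png

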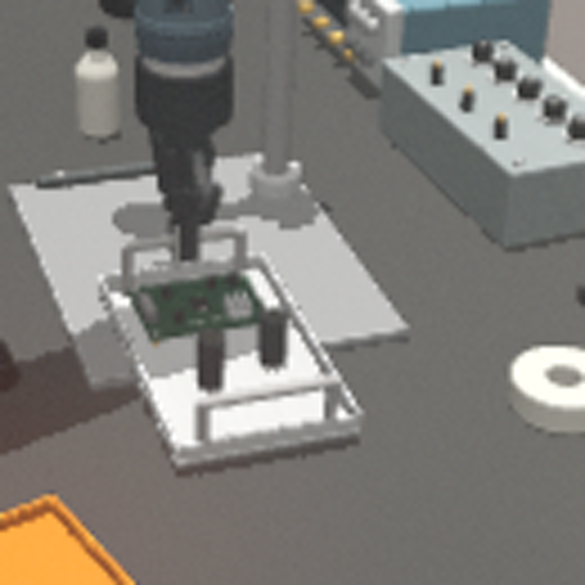

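Request:
move_arm:
  series:
    - {"translation": [0, 0, 0], "rot": [0, 0, 0], "claw": 0.9}
    - {"translation": [0, 0, 0], "rot": [0, 0, 0], "claw": 0.85}
    - {"translation": [0, 0, 0], "rot": [0, 0, 0], "claw": 0.75}
    - {"translation": [0, 0, 0], "rot": [0, 0, 0], "claw": 0.65}
    - {"translation": [0, 0, 0], "rot": [0, 0, 0], "claw": 0.6}
    - {"translation": [0, 0, -0.06], "rot": [0, 0, 0], "claw": 0.6}
    - {"translation": [0, 0, -0.13], "rot": [0, 0, 0], "claw": 0.6}
    - {"translation": [0, 0, -0.22], "rot": [0, 0, 0], "claw": 0.6}
    - {"translation": [0, -0.05, -0.3], "rot": [0, 0, 0], "claw": 0.6}
    - {"translation": [0, -0.15, -0.36], "rot": [0, 0, 0], "claw": 0.6}

```text
t: 18.65
tcp_pos: [0.5401, 0.1495, 0.1221]
tcp_rot: [0.018, 1.0, 0.0, 0.001]
ft_force: [0.8, -0.8, 0.6]
finger_gap: 0.404
```

Request:
move_arm:
  series:
    - {"translation": [0, -0.12, -0.03], "rot": [0, 0, 0], "claw": 0.6}
    - {"translation": [0.01, -0.24, -0.05], "rot": [0, 0, 0], "claw": 0.6}
    - {"translation": [0.01, -0.36, -0.05], "rot": [0, 0, 0], "claw": 0.6}
    - {"translation": [0.01, -0.48, -0.05], "rot": [0, 0, 0], "claw": 0.6}
    - {"translation": [0.01, -0.6, -0.05], "rot": [0, 0, 0], "claw": 0.6}
    - {"translation": [0.01, -0.7, -0.05], "rot": [0, 0, 0], "claw": 0.6}
    - {"translation": [0.01, -0.8, -0.05], "rot": [0, 0, 0], "claw": 0.6}
    - {"translation": [0.01, -0.88, -0.05], "rot": [0, 0, 0], "claw": 0.6}
    - {"translation": [0.01, -0.94, -0.05], "rot": [0, 0, 0], "claw": 0.6}
    - {"translation": [0.01, -1, -0.05], "rot": [0, 0, 0], "claw": 0.6}

```text
t: 19.48
tcp_pos: [0.5321, -0.0019, 0.1278]
tcp_rot: [0.019, 1.0, 0.0, 0.0]
ft_force: [0.3, 1.0, -0.5]
finger_gap: 0.396
```

```bash
python3 -c "
from h import *
import pickle
plan((.532,-.042,.12,1.535))
c=cam('side','s12.png');t=cam('top','t12.png');pickle.dump((c,t),open('12.pkl','wb'))
a=cv2.imread('pics/s12.png')[130:260,270:400];cv2.imwrite('pics/s12c.png',cv2.resize(a,None,fx=4.5,fy=4.5,interpolation=cv2.INTER_CUBIC))
a=cv2.imread('pics/t12.png')[130:250,180:340];cv2.imwrite('pics/t12c.png',cv2.resize(a,None,fx=5,fy=5,interpolation=cv2.INTER_CUBIC))
"
```

```text
t 19.48 p [ 0.5321 -0.0019  0.1278] psi 1.5325 zax [ 9.e-04 -0.e+00 -1.e+00] F [ 0.3  1.  -0.5] gap 0.396
[-0.01  -0.267  0.052] [ 0.      0.0001 -0.0004]
```

View pics/s12c.png

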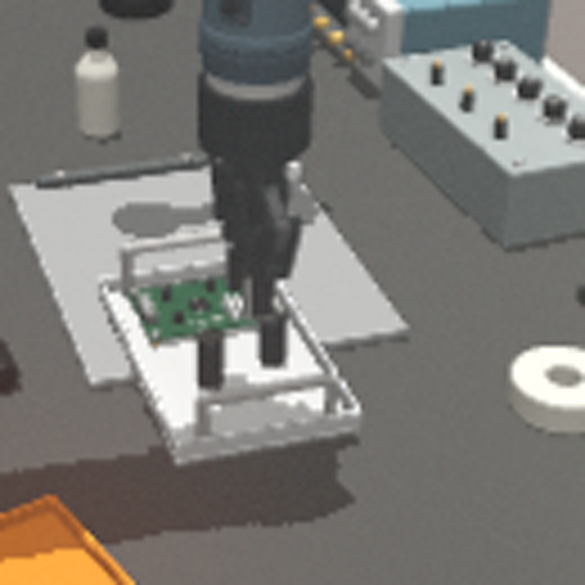

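View pics/t12c.png

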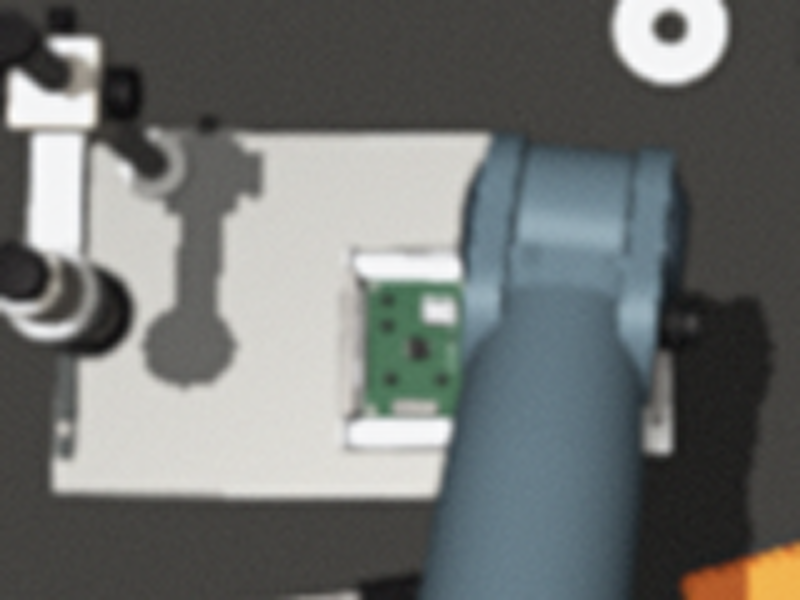

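```bash
python3 -c "
from h import *
import pickle
c,t=pickle.load(open('12.pkl','rb'))
for q in ((203,400),(332,378)): print(px2w(c,270+q[0]/4.5-.4,130+q[1]/4.5-.4,.061))
for q in ((352,252),(345,448),(672,455)): print(px2w(t,180+q[0]/5-.4,130+q[1]/5-.4,.028))
"
```

```text
[ 0.48082087 -0.04844032  0.061     ]
[ 0.57536147 -0.05243874  0.061     ]
[0.60674619 0.17457599 0.028     ]
[0.46815121 0.18097572 0.028     ]
[ 0.45734925 -0.0477347   0.028     ]
```

Request:
move_arm:
  series:
    - {"translation": [0, -0.08, 0.02], "rot": [0, 0, 0], "claw": 0.45}
    - {"translation": [0, -0.16, 0.04], "rot": [0, 0, 0], "claw": 0.45}
    - {"translation": [0, -0.24, 0.06], "rot": [0, 0, 0], "claw": 0.45}
    - {"translation": [-0.01, -0.28, 0.12], "rot": [0, 0, 0], "claw": 0.45}
    - {"translation": [-0.01, -0.28, 0.2], "rot": [0, 0, 0], "claw": 0.45}
    - {"translation": [-0.01, -0.28, 0.28], "rot": [0, 0, 0], "claw": 0.45}
    - {"translation": [-0.01, -0.28, 0.36], "rot": [0, 0, 0], "claw": 0.45}
    - {"translation": [-0.01, -0.28, 0.42], "rot": [0, 0, 0], "claw": 0.45}
    - {"translation": [-0.01, -0.28, 0.45], "rot": [0, 0, 0], "claw": 0.45}
    - {"translation": [-0.01, -0.28, 0.45], "rot": [0, 0, 0], "claw": 0.45}

```text
t: 20.42
tcp_pos: [0.5306, -0.043, 0.0581]
tcp_rot: [0.019, 1.0, 0.0, -0.001]
ft_force: [-0.2, 0.8, 0.3]
finger_gap: 0.551
```

```bash
python3 -c "
from h import *
plan((.532,-.044,.06,1.535))
c=cam('side','s13.png')
a=cv2.imread('pics/s13.png')[150:270,280:400];cv2.imwrite('pics/s13c.png',cv2.resize(a,None,fx=5,fy=5,interpolation=cv2.INTER_CUBIC))
"
```

```text
t 20.42 p [ 0.5306 -0.043   0.0581] psi 1.5326 zax [-2.7e-03  6.0e-04 -1.0e+00] F [-0.2  0.8  0.3] gap 0.551
[-0.009 -0.007 -0.013] [ 0.0001 -0.0004 -0.0004]
```

View pics/s13c.png

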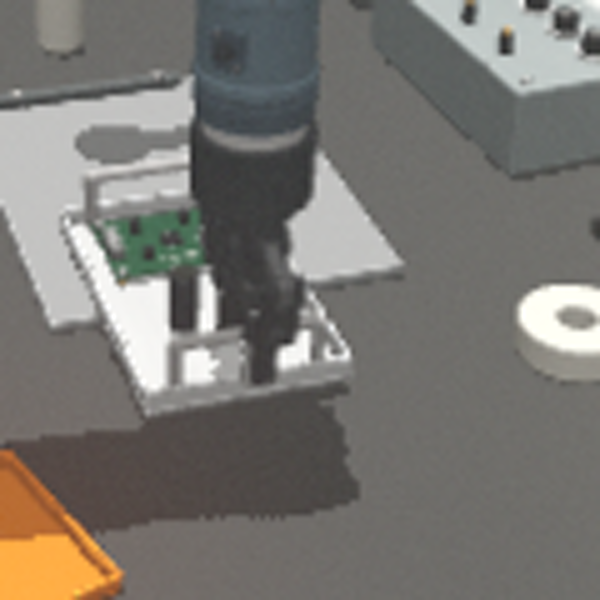

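Request:
move_arm:
  series:
    - {"translation": [0, 0, 0], "rot": [0, 0, 0], "claw": 0.55}
    - {"translation": [0, 0, 0], "rot": [0, 0, 0], "claw": 0.65}
    - {"translation": [0, 0, 0], "rot": [0, 0, 0], "claw": 0.7}
    - {"translation": [0, 0, 0], "rot": [0, 0, 0], "claw": 0.75}
    - {"translation": [0, 0, 0], "rot": [0, 0, 0], "claw": 0.8}
    - {"translation": [0, 0, 0], "rot": [0, 0, 0], "claw": 0.85}
    - {"translation": [0, 0, 0], "rot": [0, 0, 0], "claw": 0.9}
    - {"translation": [0, 0, 0], "rot": [0, 0, 0], "claw": 1}
    - {"translation": [0, 0, 0], "rot": [0, 0, 0], "claw": 1}
    - {"translation": [0, 0, 0], "rot": [0, 0, 0], "claw": 1}

```text
t: 21.3
tcp_pos: [0.5319, -0.0428, 0.0597]
tcp_rot: [0.019, 1.0, 0.0, 0.0]
ft_force: [-0.2, 1.7, 0.1]
finger_gap: 0.091
```

Request:
move_arm:
  series:
    - {"translation": [0, 0, -0.01], "rot": [0, 0, 0], "claw": 1}
    - {"translation": [0, 0, -0.02], "rot": [0, 0, 0], "claw": 1}
    - {"translation": [0, 0, -0.03], "rot": [0, 0, 0], "claw": 1}
    - {"translation": [0, 0, -0.04], "rot": [0, 0, 0], "claw": 1}
    - {"translation": [0, 0, -0.05], "rot": [0, 0, 0], "claw": 1}
    - {"translation": [0, 0, -0.055], "rot": [0, 0, 0], "claw": 1}
    - {"translation": [0, 0, -0.055], "rot": [0, 0, 0], "claw": 1}
    - {"translation": [0, 0, -0.055], "rot": [0, 0, 0], "claw": 1}
    - {"translation": [0, 0, -0.055], "rot": [0, 0, 0], "claw": 1}
    - {"translation": [0, 0, -0.055], "rot": [0, 0, 0], "claw": 1}

```text
t: 22.13
tcp_pos: [0.5317, -0.0431, 0.0678]
tcp_rot: [0.019, 1.0, -0.0, -0.0]
ft_force: [-0.8, 0.4, -3.1]
finger_gap: 0.091
```

```bash
python3 -c "
from h import *
plan((.5395,.154,.067,1.535))
c=cam('side','s14.png')
a=cv2.imread('pics/s14.png')[130:260,270:400];cv2.imwrite('pics/s14c.png',cv2.resize(a,None,fx=4.5,fy=4.5,interpolation=cv2.INTER_CUBIC))
"
```

```text
t 22.13 p [ 0.5317 -0.0431  0.0678] psi 1.5328 zax [-1.e-04 -2.e-04 -1.e+00] F [-0.8  0.4 -3.1] gap 0.091
[-0.002  1.315  0.005] [-0.     -0.     -0.0004]
```

View pics/s14c.png

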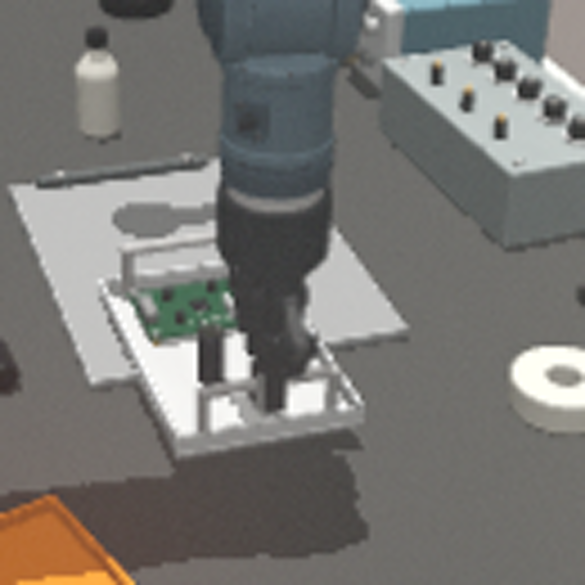

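Request:
move_arm:
  series:
    - {"translation": [0, 0.02, 0], "rot": [0, 0, 0], "claw": 1}
    - {"translation": [0, 0.06, 0], "rot": [0, 0, 0], "claw": 1}
    - {"translation": [0, 0.12, 0], "rot": [0, 0, 0], "claw": 1}
    - {"translation": [0, 0.19, 0], "rot": [0, 0, 0], "claw": 1}
    - {"translation": [0, 0.26, 0], "rot": [0, 0, 0], "claw": 1}
    - {"translation": [0, 0.33, 0], "rot": [0, 0, 0], "claw": 1}
    - {"translation": [0, 0.4, 0], "rot": [0, 0, 0], "claw": 1}
    - {"translation": [0, 0.47, 0], "rot": [0, 0, 0], "claw": 1}
    - {"translation": [0, 0.54, 0], "rot": [0, 0, 0], "claw": 1}
    - {"translation": [0, 0.58, 0], "rot": [0, 0, 0], "claw": 1}

```text
t: 23.02
tcp_pos: [0.535, 0.0457, 0.0679]
tcp_rot: [0.018, 1.0, 0.0, -0.0]
ft_force: [-1.3, -1.8, -2.9]
finger_gap: 0.09
```

```bash
python3 -c "
from h import *
plan((.5395,.145,.067,1.535))
c=cam('side','s15.png');t=cam('top','t15.png')
a=cv2.imread('pics/s15.png')[130:260,270:400];cv2.imwrite('pics/s15c.png',cv2.resize(a,None,fx=4.5,fy=4.5,interpolation=cv2.INTER_CUBIC))
a=cv2.imread('pics/t15.png')[130:250,180:340];cv2.imwrite('pics/t15c.png',cv2.resize(a,None,fx=5,fy=5,interpolation=cv2.INTER_CUBIC))
"
```

```text
t 23.02 p [0.535  0.0457 0.0679] psi 1.5342 zax [-0.e+00  6.e-04 -1.e+00] F [-1.3 -1.8 -2.9] gap 0.09
[-0.006  0.663  0.006] [ 0.0001 -0.     -0.0001]
```

View pics/s15c.png

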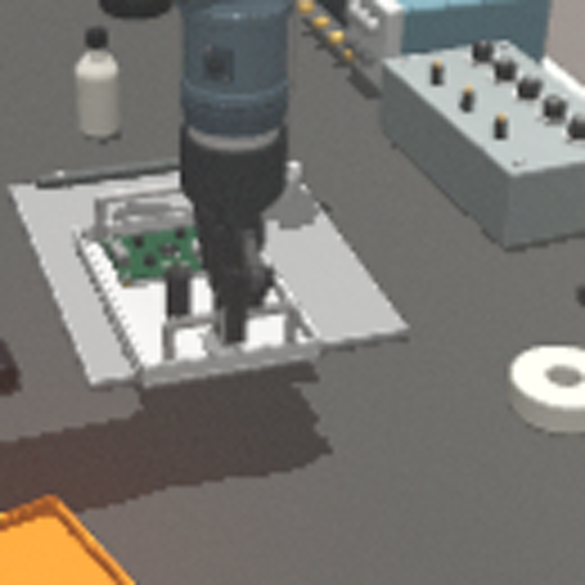

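View pics/t15c.png

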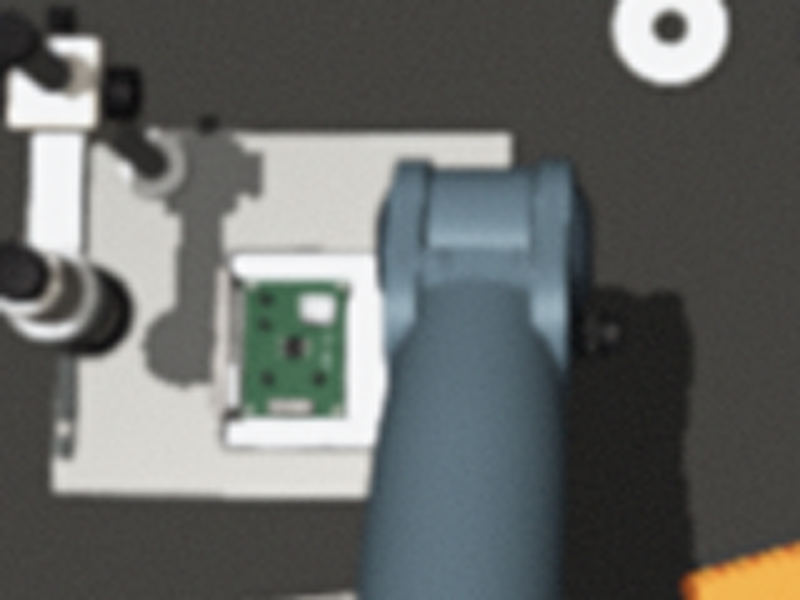

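Request:
move_arm:
  series:
    - {"translation": [0, 0.02, 0], "rot": [0, 0, 0], "claw": 1}
    - {"translation": [0, 0.06, 0], "rot": [0, 0, 0], "claw": 1}
    - {"translation": [0, 0.12, 0], "rot": [0, 0, 0], "claw": 1}
    - {"translation": [0, 0.19, 0], "rot": [0, 0, 0], "claw": 1}
    - {"translation": [0, 0.26, 0], "rot": [0, 0, 0], "claw": 1}
    - {"translation": [-0.002, 0.33, 0], "rot": [0, 0, 0], "claw": 1}
    - {"translation": [-0.004, 0.4, 0], "rot": [0, 0, 0], "claw": 1}
    - {"translation": [-0.005, 0.46, 0], "rot": [0, 0, 0], "claw": 1}
    - {"translation": [-0.005, 0.52, 0], "rot": [0, 0, 0], "claw": 1}
    - {"translation": [-0.005, 0.55, 0], "rot": [0, 0, 0], "claw": 1}

```text
t: 23.95
tcp_pos: [0.5389, 0.1279, 0.0679]
tcp_rot: [0.018, 1.0, 0.0, 0.0]
ft_force: [-0.8, -2.2, -2.8]
finger_gap: 0.09
```

```bash
python3 -c "
from h import *
import pickle
plan((.5395,.145,.067,1.535))
c=cam('side','s16.png');t=cam('top','t16.png');pickle.dump((c,t),open('16.pkl','wb'))
a=cv2.imread('pics/s16.png')[130:260,260:390];cv2.imwrite('pics/s16c.png',cv2.resize(a,None,fx=4.5,fy=4.5,interpolation=cv2.INTER_CUBIC))
a=cv2.imread('pics/t16.png')[130:250,170:330];cv2.imwrite('pics/t16c.png',cv2.resize(a,None,fx=5,fy=5,interpolation=cv2.INTER_CUBIC))
"
```

```text
t 23.95 p [0.5389 0.1279 0.0679] psi 1.5341 zax [ 1.e-04  6.e-04 -1.e+00] F [-0.8 -2.2 -2.8] gap 0.09
[0.    0.114 0.006] [ 0.0001  0.     -0.0001]
```

View pics/s16c.png

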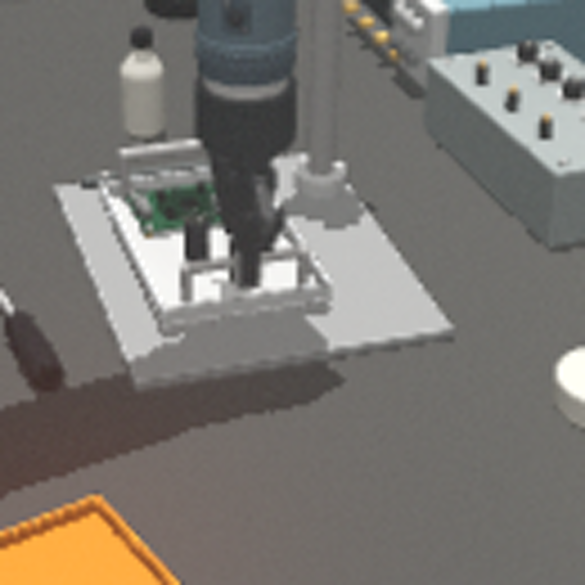

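View pics/t16c.png

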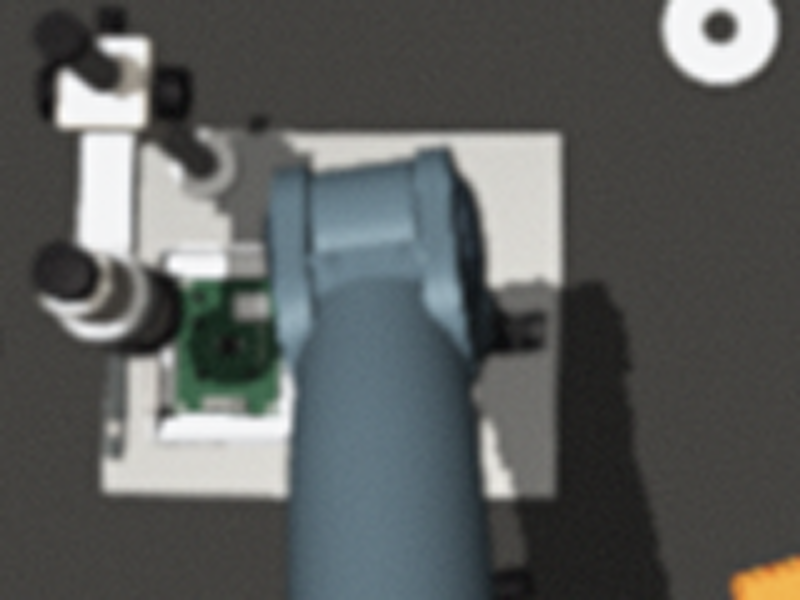

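Request:
move_arm:
  series:
    - {"translation": [0, 0.015, 0], "rot": [0, 0, 0], "claw": 1}
    - {"translation": [0, 0.03, 0], "rot": [0, 0, 0], "claw": 1}
    - {"translation": [0, 0.045, 0], "rot": [0, 0, 0], "claw": 1}
    - {"translation": [0, 0.06, 0], "rot": [0, 0, 0], "claw": 1}
    - {"translation": [0, 0.07, 0], "rot": [0, 0, 0], "claw": 1}
    - {"translation": [0, 0.08, 0], "rot": [0, 0, 0], "claw": 1}
    - {"translation": [0, 0.085, 0], "rot": [0, 0, 0], "claw": 1}
    - {"translation": [0, 0.09, 0], "rot": [0, 0, 0], "claw": 1}
    - {"translation": [0, 0.095, 0], "rot": [0, 0, 0], "claw": 1}
    - {"translation": [0, 0.1, 0], "rot": [0, 0, 0], "claw": 1}

```text
t: 24.88
tcp_pos: [0.5395, 0.1414, 0.0679]
tcp_rot: [0.019, 1.0, 0.0, -0.0]
ft_force: [-0.3, -1.3, -3.5]
finger_gap: 0.096
```

Request:
move_arm:
  series:
    - {"translation": [0, 0.005, 0], "rot": [0, 0, 0], "claw": 1}
    - {"translation": [0, 0.01, 0], "rot": [0, 0, 0], "claw": 1}
    - {"translation": [0, 0.015, 0], "rot": [0, 0, 0], "claw": 1}
    - {"translation": [0, 0.02, 0], "rot": [0, 0, 0], "claw": 1}
    - {"translation": [0, 0.025, 0], "rot": [0, 0, 0], "claw": 1}
    - {"translation": [0, 0.03, 0], "rot": [0, 0, 0], "claw": 1}
    - {"translation": [0, 0.033, 0], "rot": [0, 0, 0], "claw": 1}
    - {"translation": [0, 0.036, 0], "rot": [0, 0, 0], "claw": 1}
    - {"translation": [0, 0.038, 0], "rot": [0, 0, 0], "claw": 1}
    - {"translation": [0, 0.04, 0], "rot": [0, 0, 0], "claw": 1}

```text
t: 25.72
tcp_pos: [0.5397, 0.1474, 0.0679]
tcp_rot: [0.019, 1.0, 0.0, -0.0]
ft_force: [-0.1, -1.8, -3.6]
finger_gap: 0.091
```

No contact yet; look before creeping on.

```bash
python3 -c "
from h import *
t=cam('top','t17.png');s=cam('side','s17.png')
a=cv2.imread('pics/t17.png')[170:240,180:260];cv2.imwrite('pics/t17c.png',cv2.resize(a,None,fx=8,fy=8,interpolation=cv2.INTER_CUBIC))
a=cv2.imread('pics/s17.png')[140:220,265:365];cv2.imwrite('pics/s17c.png',cv2.resize(a,None,fx=7,fy=7,interpolation=cv2.INTER_CUBIC))
o=np.array([.5365,.0634,.01]);e=np.array([.9994,-.036,0]);n=np.array([.036,.9994,0])
# predicted stop face top ends; lead top corners at flush
for nm,P in dict(stopN=o-.08*e+.305*n+[0,0,.008],stopF=o+.08*e+.305*n+[0,0,.008],leadN=o-.07*e+.305*n+[0,0,.018],leadF=o+.07*e+.305*n+[0,0,.018]).items(): print(nm,w2px(t,P)[0],w2px(s,P)[0])
"
```

```text
stopN [195.03786732 220.96982562] [278.22882964 169.96025141]
stopF [196.76223181 176.0740873 ] [315.95616495 164.95466969]
leadN [194.46677688 217.92487248] [280.53991111 167.45990033]
leadF [195.99058709 178.42067796] [313.67075845 163.11971277]
```

View pics/t17c.png

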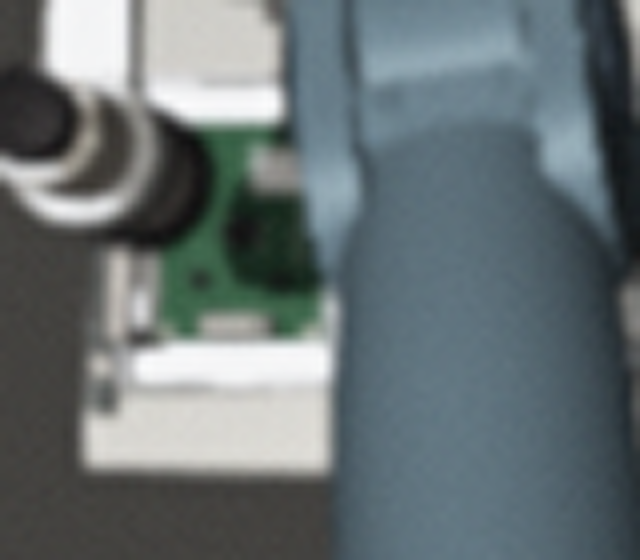

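View pics/s17c.png

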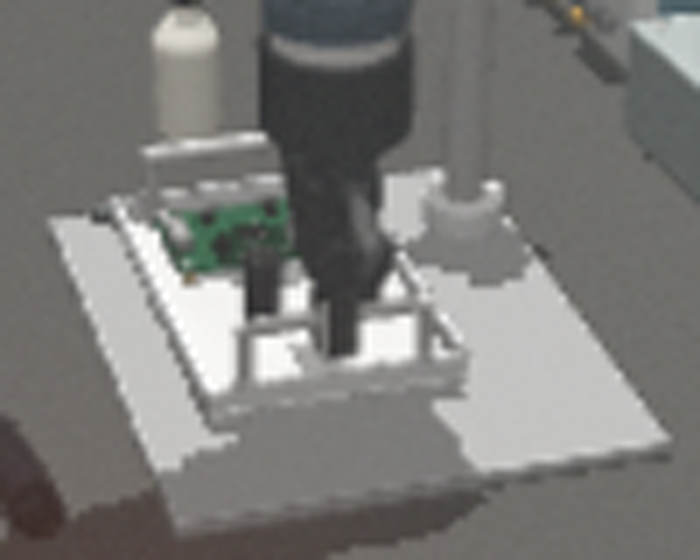

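Request:
move_arm:
  series:
    - {"translation": [0, 0.004, 0], "rot": [0, 0, 0], "claw": 1}
    - {"translation": [0, 0.008, 0], "rot": [0, 0, 0], "claw": 1}
    - {"translation": [0, 0.012, 0], "rot": [0, 0, 0], "claw": 1}
    - {"translation": [0, 0.016, 0], "rot": [0, 0, 0], "claw": 1}
    - {"translation": [0, 0.02, 0], "rot": [0, 0, 0], "claw": 1}
    - {"translation": [0, 0.024, 0], "rot": [0, 0, 0], "claw": 1}
    - {"translation": [0, 0.028, 0], "rot": [0, 0, 0], "claw": 1}
    - {"translation": [0, 0.03, 0], "rot": [0, 0, 0], "claw": 1}
    - {"translation": [0, 0.032, 0], "rot": [0, 0, 0], "claw": 1}
    - {"translation": [0, 0.034, 0], "rot": [0, 0, 0], "claw": 1}

```text
t: 26.65
tcp_pos: [0.54, 0.1506, 0.068]
tcp_rot: [0.02, 1.0, -0.002, 0.0]
ft_force: [-0.9, -9.0, -1.8]
finger_gap: 0.091
```

Request:
move_arm:
  series:
    - {"translation": [0, 0, 0.007], "rot": [0, 0, 0], "claw": 1}
    - {"translation": [0, 0, 0.014], "rot": [0, 0, 0], "claw": 1}
    - {"translation": [0, 0, 0.021], "rot": [0, 0, 0], "claw": 1}
    - {"translation": [0, 0, 0.028], "rot": [0, 0, 0], "claw": 1}
    - {"translation": [0, 0, 0.034], "rot": [0, 0, 0], "claw": 1}
    - {"translation": [0, 0, 0.04], "rot": [0, 0, 0], "claw": 1}
    - {"translation": [0, 0, 0.045], "rot": [0, 0, 0], "claw": 1}
    - {"translation": [0, 0, 0.05], "rot": [0, 0, 0], "claw": 1}
    - {"translation": [0, 0, 0.05], "rot": [0, 0, 0], "claw": 1}
    - {"translation": [0, 0, 0.05], "rot": [0, 0, 0], "claw": 1}

```text
t: 27.48
tcp_pos: [0.54, 0.1492, 0.0605]
tcp_rot: [0.02, 1.0, -0.004, 0.0]
ft_force: [0.4, -12.2, -1.1]
finger_gap: 0.092
```

```bash
python3 -c "
from h import *
plan((.5395,.145,.067,1.535))
s=cam('side','s18.png')
a=cv2.imread('pics/s18.png')[140:220,265:365];cv2.imwrite('pics/s18c.png',cv2.resize(a,None,fx=7,fy=7,interpolation=cv2.INTER_CUBIC))
"
```

```text
t 27.48 p [0.54   0.1492 0.0605] psi 1.5308 zax [ 1.e-04 -7.e-03 -1.e+00] F [  0.4 -12.2  -1.1] gap 0.092
[ 0.002 -0.029 -0.043] [-0.0011  0.0001 -0.0007]
```

View pics/s18c.png

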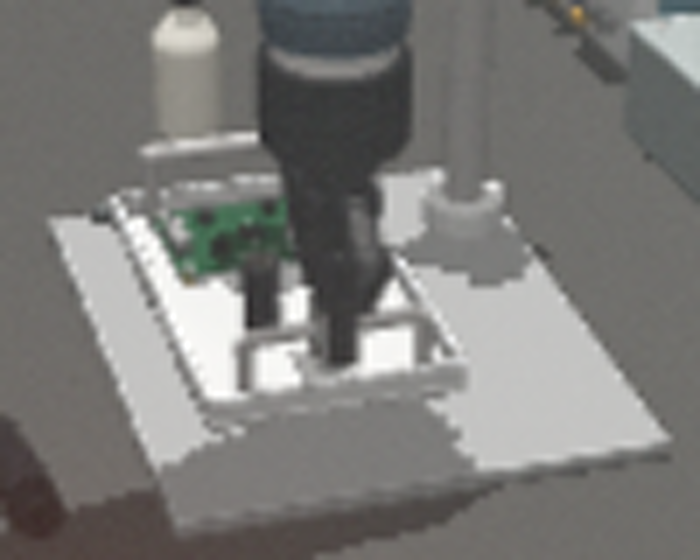

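Request:
move_arm:
  series:
    - {"translation": [0, 0, 0.005], "rot": [0, 0, 0], "claw": 1}
    - {"translation": [0, 0, 0.01], "rot": [0, 0, 0], "claw": 1}
    - {"translation": [0, 0, 0.015], "rot": [0, 0, 0], "claw": 1}
    - {"translation": [0, 0, 0.02], "rot": [0, 0, 0], "claw": 1}
    - {"translation": [0, 0, 0.02], "rot": [0, 0, 0], "claw": 1}
    - {"translation": [0, 0, 0.02], "rot": [0, 0, 0], "claw": 1}
    - {"translation": [0, -0.004, 0.02], "rot": [0, 0, 0], "claw": 1}
    - {"translation": [0, -0.008, 0.02], "rot": [0, 0, 0], "claw": 1}
    - {"translation": [0, -0.008, 0.02], "rot": [0, 0, 0], "claw": 1}
    - {"translation": [0, -0.008, 0.02], "rot": [0, 0, 0], "claw": 1}

```text
t: 28.37
tcp_pos: [0.54, 0.1492, 0.0602]
tcp_rot: [0.02, 1.0, -0.002, 0.001]
ft_force: [-8.4, -10.0, 18.4]
finger_gap: 0.094
```

Request:
move_arm:
  series:
    - {"translation": [0, 0, -0.008], "rot": [0, 0, 0], "claw": 1}
    - {"translation": [0, 0, -0.016], "rot": [0, 0, 0], "claw": 1}
    - {"translation": [0, 0, -0.016], "rot": [0, 0, 0], "claw": 1}
    - {"translation": [0, 0, -0.016], "rot": [0, 0, 0], "claw": 0.93}
    - {"translation": [0, 0, -0.016], "rot": [0, 0, 0], "claw": 0.87}
    - {"translation": [0, 0, -0.016], "rot": [0, 0, 0], "claw": 0.8}
    - {"translation": [0, 0, -0.016], "rot": [0, 0, 0], "claw": 0.73}
    - {"translation": [0, 0, -0.016], "rot": [0, 0, 0], "claw": 0.67}
    - {"translation": [0, 0, -0.016], "rot": [0, 0, 0], "claw": 0.62}
    - {"translation": [0, 0, -0.016], "rot": [0, 0, 0], "claw": 0.62}

```text
t: 29.2
tcp_pos: [0.5402, 0.1517, 0.0601]
tcp_rot: [0.019, 1.0, 0.0, 0.0]
ft_force: [-0.0, 0.1, 0.1]
finger_gap: 0.384
```

Request:
move_arm:
  series:
    - {"translation": [0, 0, -0.06], "rot": [0, 0, 0], "claw": 0.62}
    - {"translation": [0, 0, -0.14], "rot": [0, 0, 0], "claw": 0.62}
    - {"translation": [0, 0, -0.24], "rot": [0, 0, 0], "claw": 0.62}
    - {"translation": [0, 0, -0.36], "rot": [0, 0, 0], "claw": 0.62}
    - {"translation": [0, -0.08, -0.45], "rot": [0, 0, 0], "claw": 0.62}
    - {"translation": [0, -0.2, -0.5], "rot": [0, 0, 0], "claw": 0.62}
    - {"translation": [0, -0.4, -0.5], "rot": [0, 0, 0], "claw": 0.62}
    - {"translation": [0, -0.6, -0.5], "rot": [0, 0, 0], "claw": 0.62}
    - {"translation": [0, -0.8, -0.5], "rot": [0, 0, 0], "claw": 0.62}
    - {"translation": [0, -1, -0.5], "rot": [0, 0, 0], "claw": 0.62}

```text
t: 30.03
tcp_pos: [0.5343, 0.0003, 0.1357]
tcp_rot: [0.019, 1.0, 0.0, 0.001]
ft_force: [0.2, 0.5, 0.2]
finger_gap: 0.378
```

Request:
move_arm:
  series:
    - {"translation": [0.1, -0.1, -0.1], "rot": [0, 0, 0], "claw": 0.62}
    - {"translation": [0.2, -0.3, -0.2], "rot": [0, 0, 0], "claw": 0.62}
    - {"translation": [0.3, -0.5, -0.3], "rot": [0, 0, 0], "claw": 0.62}
    - {"translation": [0.4, -0.6, -0.4], "rot": [0, 0, 0], "claw": 0.62}
    - {"translation": [0.5, -0.7, -0.5], "rot": [0, 0, 0], "claw": 0.62}
    - {"translation": [0.6, -0.8, -0.5], "rot": [0, 0, 0], "claw": 0.62}
    - {"translation": [0.7, -0.9, -0.5], "rot": [0, 0, 0], "claw": 0.62}
    - {"translation": [0.7, -1, -0.5], "rot": [0, 0, 0], "claw": 0.62}
    - {"translation": [0.7, -1, -0.5], "rot": [0, 0, 0], "claw": 0.62}
    - {"translation": [0.7, -1, -0.5], "rot": [0, 0, 0], "claw": 0.62}

```text
t: 30.87
tcp_pos: [0.4238, -0.1449, 0.2105]
tcp_rot: [0.02, 1.0, 0.0, 0.001]
ft_force: [-1.1, -0.8, 0.2]
finger_gap: 0.378
```

```bash
python3 -c "
from h import *
import pickle
plan()
s=cam('side','s19.png');t=cam('top','t19.png');pickle.dump((s,t),open('19.pkl','wb'))
a=s['pixels'][130:220,260:370];cv2.imwrite('pics/s19c.png',cv2.resize(a,None,fx=6.5,fy=6.5,interpolation=cv2.INTER_CUBIC))
a=t['pixels'][150:240,180:290];cv2.imwrite('pics/t19c.png',cv2.resize(a,None,fx=6.5,fy=6.5,interpolation=cv2.INTER_CUBIC))
"
```

```text
t 30.87 p [ 0.4238 -0.1449  0.2105] psi 1.5313 zax [ 1.3e-03  1.0e-04 -1.0e+00] F [-1.1 -0.8  0.2] gap 0.378
```

View pics/s19c.png

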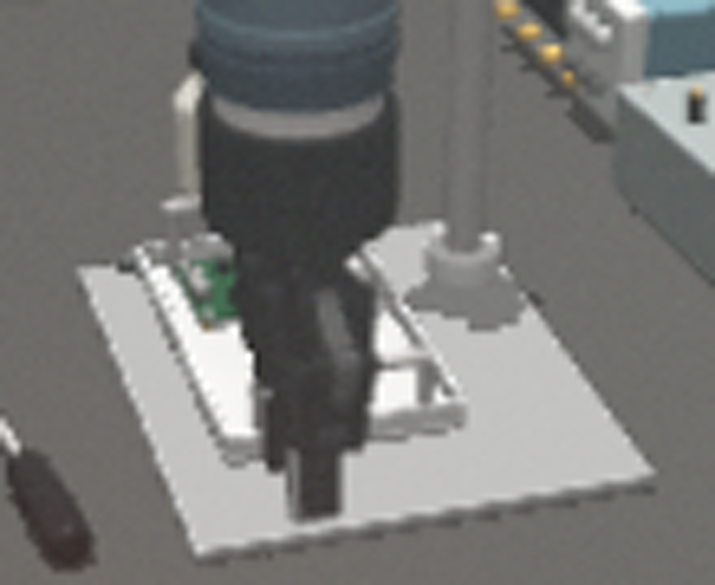

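View pics/t19c.png

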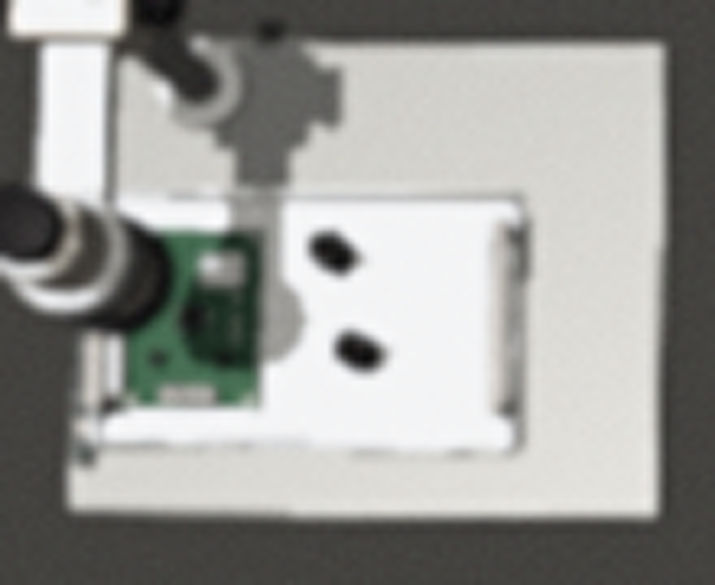

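View pics/s19.png

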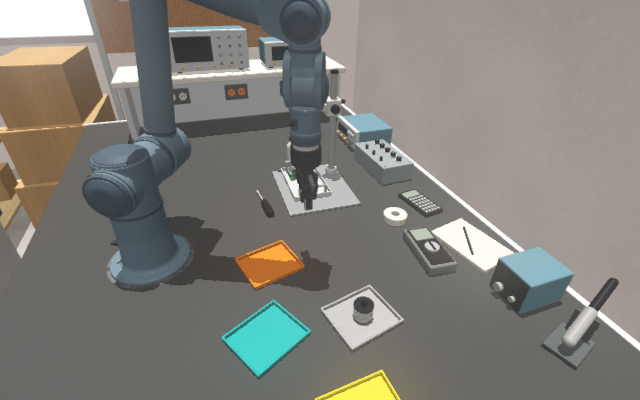

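```bash
python3 -c "
from h import *
import pickle
s,t=pickle.load(open('19.pkl','rb'))
o=np.array([.5365,.0634,.01]);e=np.array([.9994,-.036,0]);n=np.array([.036,.9994,0])
def T(u,v,z,nm):
    w=px2w(t,180+u/6.5-.42,150+v/6.5-.42,z); print(nm,np.round(w,4),'plate x,y',np.round([(w-o)@e,(w-o)@n],4))
T(522,195,.028,'TF');T(518,450,.028,'TN');T(102,445,.028,'LN')
T(665,43,.01,'EF');T(660,517,.01,'EN');T(68,511,.01,'SN')
T(126,405,.021,'boardLN');T(258,405,.021,'boardTN');T(258,232,.021,'boardTF')
def S(u,v,z,nm):
    w=px2w(s,260+u/6.5-.42,130+v/6.5-.42,z); print(nm,np.round(w,4),'plate x,y',np.round([(w-o)@e,(w-o)@n],4))
S(228,440,.028,'TN');S(464,403,.028,'TF');S(136,250,.028,'LN');S(196,553,.01,'EN');S(655,473,.01,'EF');S(80,268,.01,'SN')
"
```

```text
TF [0.6073 0.1396 0.028 ] plate x,y [0.068  0.0787]
TN [0.4686 0.1436 0.028 ] plate x,y [-0.0708  0.0777]
LN [0.477  0.3679 0.028 ] plate x,y [-0.0704  0.3022]
EF [0.6929 0.0614 0.01  ] plate x,y [0.1564 0.0036]
EN [0.4315 0.0689 0.01  ] plate x,y [-0.1051  0.0018]
SN [0.443  0.3906 0.01  ] plate x,y [-0.1052  0.3237]
boardLN [0.499  0.3566 0.021 ] plate x,y [-0.048   0.2917]
boardTN [0.4971 0.285  0.021 ] plate x,y [-0.0473  0.22  ]
boardTF [0.5918 0.2847 0.021 ] plate x,y [0.0473 0.2231]
TN [0.4694 0.1378 0.028 ] plate x,y [-0.0697  0.0719]
TF [0.6054 0.1332 0.028 ] plate x,y [0.0663 0.0722]
LN [0.4761 0.3659 0.028 ] plate x,y [-0.0712  0.3002]
EN [0.4308 0.0655 0.01  ] plate x,y [-0.1057 -0.0017]
EF [0.6901 0.0587 0.01  ] plate x,y [0.1537 0.0009]
SN [0.4445 0.3865 0.01  ] plate x,y [-0.1036  0.3196]
```

Request:
move_arm:
  series:
    - {"translation": [0, -0.2, -0.1], "rot": [0, 0, 0], "claw": 0.62}
    - {"translation": [0, -0.4, -0.2], "rot": [0, 0, 0], "claw": 0.62}
    - {"translation": [0, -0.6, -0.3], "rot": [0, 0, 0], "claw": 0.62}
    - {"translation": [0, -0.8, -0.4], "rot": [0, 0, 0], "claw": 0.62}
    - {"translation": [0.1, -1, -0.5], "rot": [0, 0, 0], "claw": 0.62}
    - {"translation": [0.2, -1, -0.5], "rot": [0, 0, 0], "claw": 0.62}
    - {"translation": [0.3, -1, -0.5], "rot": [0, 0, 0], "claw": 0.62}
    - {"translation": [0.3, -1, -0.5], "rot": [0, 0, 0], "claw": 0.62}
    - {"translation": [0.3, -1, -0.5], "rot": [0, 0, 0], "claw": 0.62}
    - {"translation": [0.3, -1, -0.5], "rot": [0, 0, 0], "claw": 0.62}

```text
t: 31.8
tcp_pos: [0.3737, -0.2922, 0.2847]
tcp_rot: [0.018, 1.0, 0.0, 0.0]
ft_force: [0.5, -0.3, 0.6]
finger_gap: 0.381
```

```bash
python3 -c "
from h import *
plan()
s=cam('side','s20.png')
a=s['pixels'][130:220,260:370];cv2.imwrite('pics/s20c.png',cv2.resize(a,None,fx=6.5,fy=6.5,interpolation=cv2.INTER_CUBIC))
"
```

```text
t 31.8 p [ 0.3737 -0.2922  0.2847] psi 1.5341 zax [ 4.e-04  3.e-04 -1.e+00] F [ 0.5 -0.3  0.6] gap 0.381
```

View pics/s20c.png

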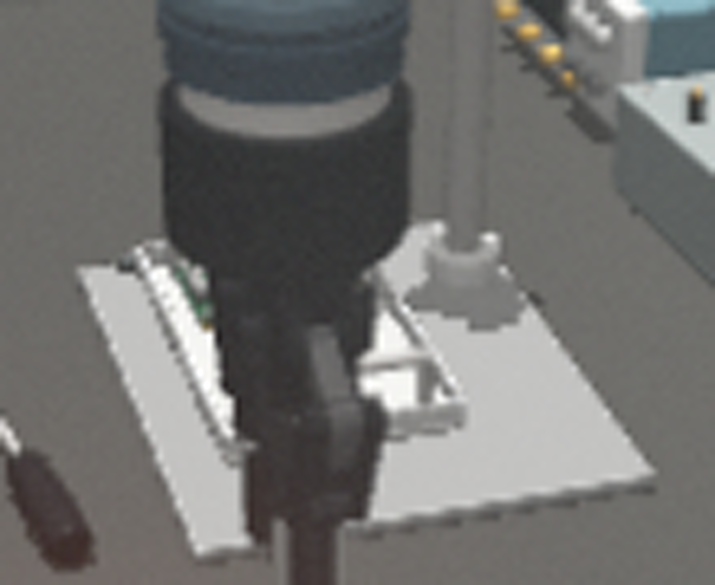

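Still in the line of sight; swing toward +y (robot side) to clear it.

Request:
move_arm:
  series:
    - {"translation": [0, 0.2, 0], "rot": [0, 0, 0], "claw": 0.62}
    - {"translation": [0, 0.4, 0], "rot": [0, 0, 0], "claw": 0.62}
    - {"translation": [0, 0.6, 0], "rot": [0, 0, 0], "claw": 0.62}
    - {"translation": [0, 0.8, 0], "rot": [0, 0, 0], "claw": 0.62}
    - {"translation": [0, 1, 0], "rot": [0, 0, 0], "claw": 0.62}
    - {"translation": [0, 1, 0], "rot": [0, 0, 0], "claw": 0.62}
    - {"translation": [0, 1, 0], "rot": [0, 0, 0], "claw": 0.62}
    - {"translation": [0, 1, 0], "rot": [0, 0, 0], "claw": 0.62}
    - {"translation": [0, 1, 0], "rot": [0, 0, 0], "claw": 0.62}
    - {"translation": [0, 1, 0], "rot": [0, 0, 0], "claw": 0.62}

```text
t: 32.68
tcp_pos: [0.3789, -0.1437, 0.2847]
tcp_rot: [0.02, 1.0, -0.0, 0.0]
ft_force: [-0.2, 0.4, -0.6]
finger_gap: 0.378
```

```bash
python3 -c "
from h import *
plan()
s=cam('side','s21.png')
a=s['pixels'][130:220,260:370];cv2.imwrite('pics/s21c.png',cv2.resize(a,None,fx=6.5,fy=6.5,interpolation=cv2.INTER_CUBIC))
"
```

```text
t 32.68 p [ 0.3789 -0.1437  0.2847] psi 1.5316 zax [ 0.e+00 -1.e-04 -1.e+00] F [-0.2  0.4 -0.6] gap 0.378
```

View pics/s21c.png

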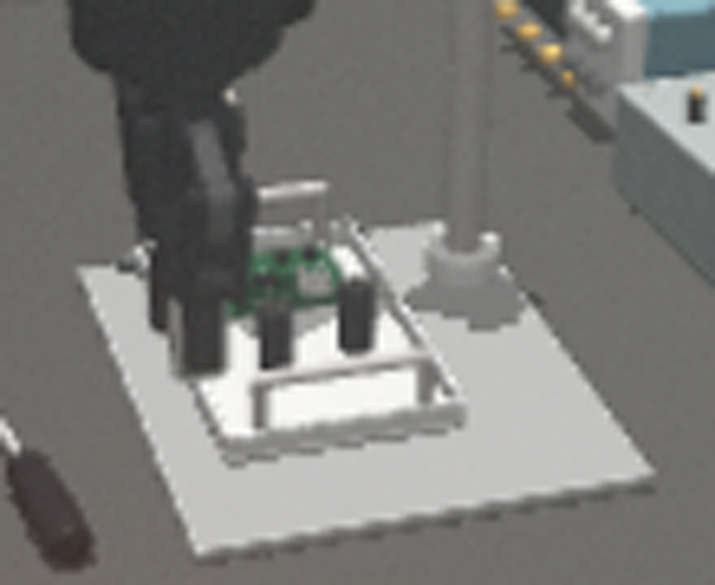

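Both capacitors are standing, at about (277,335) and (357,315) in the crop. The tray lies flat on the plate against the stop, and the arm is clear, so I'm handing it in.

```bash
python3 -c "
from h import *
print(arm.job_done())"
```

```text
the job is handed in; nothing more can be done
None
```

I handed the job in at about 33 s of the 69 s allowed. The reel stands in the steel dish and the tray is on the plate against the stop bar. `job_done()` gives no verdict, so the results below are from my own checks.

- **Reel:** I lifted it off the base plate and set it down near the middle of the dish. The picture after release shows it upright on the dish floor, and it was still standing there in the later overall view.
- **Tray, leading end:** I pinched the leading bar, raised that end about 19 mm and slid it over the plate's edge. The trailing end stayed on the bench during this.
- **Tray, trailing end:** I then held the trailing bar slightly raised and slid the tray in until the push force rose to about 9–12 N at the stop. After that I lowered it flat and let go.

**Last checks:**
- **Against the stop:** the two cameras put the leading end at 305.8 mm and 302.4 mm from the entry edge, against 305 mm for the stop. They disagree by about 3 mm, but both are within the 6 mm limit, and the force confirmed contact.
- **Board under the lens:** the tray sits about 1–2 mm to the side of centre, and its angle matches the plate's within what I could measure.
- **Flat on the plate:** I judged this from the pictures and from the plate pushing back when I lowered the tray, not from a measured tilt.
- **Capacitors:** both are standing upright in the tray.
- **Bystanders:** the multimeter, spool and screwdriver look unmoved in the last overall view. I did not measure them. The bottle was mostly hidden behind the arm in the final pictures, and it was in place in the last clear view of it.
- **Robot:** the arm is clear of everything.

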